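# Fit the auxiliary lenses to a microscope lens carrier

## Task

Ready the microscope's lens carrier: unscrew the brass nut from the stud and leave it in the small steel dish, lift off the transit cover and lay it hub up in the middle of the empty rubber mat, then fit every lens standing on the other mat into a bayonet mount of its own (lugs into the slots, press down, quarter turn clockwise, let it spring up locked). Leave the bottle, the glass dish and the screwdriver undisturbed.

Things in the scene. Friction and masses are not known exactly. Their poses are not given: they have to be found in the camera images.
- carrier: fixed lens carrier: round aluminium base, 212 mm across, 12 mm thick, on the bench; three bayonet mounts, mouths 30 mm above the bench, centres 66 mm from the axis at 0, 120, 240 deg from its x; an upright steel stud in the middle, 23 mm over its thread, tip 91 mm above the bench. Origin: centre of underside; z up. Steep right-handed three-start thread, 21 mm rise per turn.
- nut: loose brass 12-sided thumb nut, 40 mm across flats (one flat faces its x), 24 mm high, 120 g. Origin: centre of underside; z up. Starts screwed down on the stud, underside 48 mm above the bench, on the cover's hub. Unscrews counter-clockwise from above, climbing 21 mm per turn; free after about 320 deg (19 mm up). Turns easily, stays where left, cannot be pulled off unturned.
- cover: loose black plastic transit cover, 150 g: hub ring 48 mm outside, 28 mm hole, 18 mm high; three flat arms 120 deg apart (one along its x), 4 mm thick, each ending in a 48 mm disc 66 mm from the axis (reach 90 mm). Origin: centre of underside; z up. Starts round the stud, underside 30 mm above the bench, a disc blocking each mount, held by the nut.
- dish: fixed shallow round steel dish for the nut, 92 mm across the rim, 22 mm high, inner floor 7 mm above the bench. Origin: centre of the underside.
- cover_mat: fixed grey rubber mat, 210 x 190 x 3 mm (x, y, z), empty at the start, with the dish beside its robot-side edge; the cover is to be laid here. Origin: centre of the underside.
- lens_mat: fixed grey rubber mat of the same size, 210 x 190 x 3 mm, on which the lenses stand at the start. Origin: centre of the underside.
- cleaner: bystander: bottle of lens cleaner, 54 mm across, 120 mm high; origin at the centre of its underside
- petri: bystander: low glass dish, 90 mm across; origin at the centre of its underside
- screwdriver: bystander: screwdriver 160 mm long lying along its own x axis; origin on its underside
- lens1: loose auxiliary lens (may be absent; all alike), 140 g, 50 mm high, upright, heavy at the foot. Barrel 40 mm across up to 18 mm; above it the black grip body, 42 mm across, 18 to 50 mm up. Two lugs at the very foot along its +x and -x reach 28 mm from the axis, 10 mm wide, 6 mm high; turned half round it is the same. Origin: centre of underside; z up.
- lens2: loose auxiliary lens (may be absent; all alike), 140 g, 50 mm high, upright, heavy at the foot. Barrel 40 mm across up to 18 mm; above it the black grip body, 42 mm across, 18 to 50 mm up. Two lugs at the very foot along its +x and -x reach 28 mm from the axis, 10 mm wide, 6 mm high; turned half round it is the same. Origin: centre of underside; z up.
- lens3: loose auxiliary lens (may be absent; all alike), 140 g, 50 mm high, upright, heavy at the foot. Barrel 40 mm across up to 18 mm; above it the black grip body, 42 mm across, 18 to 50 mm up. Two lugs at the very foot along its +x and -x reach 28 mm from the axis, 10 mm wide, 6 mm high; turned half round it is the same. Origin: centre of underside; z up.
- mount1: bayonet mount on the carrier, 75 mm white collar; any lens fits any mount. Origin: centre of its mouth, level with its top face; z up. Two slots 16 mm wide along its +x and -x (a small black dot at each) let the lugs in; the bore has about 2 mm of play. A spring follower meets the lens's foot 7.5 mm below the mouth (2 N) and is at its bottom stop at 16 mm (6 N).
- mount2: bayonet mount like mount1, own orientation. To lock, in any mount: lugs in the slots, press until the foot is 13 to 16 mm below the mouth (the lugs pass under the track's roof from 12 mm down), turn a quarter turn clockwise from above to the stop, let it rise: the spring lifts the lugs 2.5 mm into notches.
- mount3: bayonet mount like mount1, own orientation. In any mount a locked lens has its foot 9.5 mm below the mouth and its lugs along the mount's y axis; an unturned one just stands in the slots, lugs along the mount's x, foot about 7.5 mm below the mouth.

How it is judged:
By the outcome, as a careful person would: the job done as asked, in the order asked, and still so for the second after the job is handed in, with the robot touching nothing.
Of lens1, lens2, lens3 only 2 to 3 are there at a start; the rules pass over those that are not, and their reading is None.
At some moment in a run one of lens1, lens2, lens3 may be knocked a few centimetres aside while the robot is not near it.
It also fails if it takes over 210 s, if anything falls off the work surface, if the arm or the gripper's body presses on something with over 40 N, if the wrist force passes 120 N, or if a joint passes its speed limit or range.

## Robot

A 7-joint arm with a two-finger parallel gripper is mounted at the origin on the work surface. World frame = base frame: x ahead of the robot, y to its left, z up, the work surface at z = 0. Lengths are in m, angles in rad, forces in N, time in s.
With the tool pointing down it reaches from about 0.4 to 0.85 m from the base axis. Payload 10.4 kg.
Tool frame: the origin (TCP) lies at the very end of the fingers, on their centre line; the grasp point (between the pads) lies 19 mm behind it; z points along the fingers, y is the direction in which the jaws open and shut (so a half turn about z gives the same grasp; the last joint's range is limited). The gripper opens to 87 mm and grips with 3 to 60 N. Pads are 19 mm wide; open, the fingers measure 117 mm over their backs; the gripper's body (75 mm by 190 mm) begins 51 mm behind the grasp point.
Start: joints at [-1.211, 0.332, -0.065, 1.46, 0.022, 1.35, -0.088], TCP at [0.233, 0.58, 0.223] pointing down, gripper open.
Joint ranges: [-2.6, 2.6], [-0.5, 2.12], [-1.47, 1.34], [0.16, 2.42], [-1.27, 4.41], [0.06, 2.06], [-2.6, 2.6]. Speed limits (rad/s): [2.22, 2.22, 2.79, 2.79, 3.14, 3.14, 3.14].

## Interface

Orientations are given as a unit quaternion [x, y, z, w].
In Python, from bench import r, eyes, job gives the robot as it stands. The module is installed in compiled form; this text tells all that it offers.
- The arm moves only by the tool play_rows, never from a script. Its argument "motion" is a list of rows, each a list of 7 numbers: the shift along the tool's x, y, z as a fraction of full scale, then the turn, a rotation vector about the tool's x, y, z as a fraction of full scale, then the opening in per cent of the stroke, from 0 (shut) to 100 (fully open). A call has 1 to 5 rows; each row is the pose to reach, as a shift and turn from the pose commanded when the call began, along the tool's axes at that moment; what a row does not reach only later rows make up. Full scale, the value 1, is 0.2 m for a shift and 90 degrees for a turn. A row lasts 1/8 s, in which the tool goes at most 62.5 mm and 10.7 degrees, less where a joint would pass 70% of its speed; a pose out of reach is approached as far as the arm can. A call with a number of a shift or a turn outside -1 to 1 is refused whole. A call with a gripper value outside its range is refused whole. The fingers move at their own pace and stop on an object; "squeeze" is the grip in N (left out, the last holds). Time passes only in rows, so rows that repeat a pose let the fingers close. It gives the time, the measured TCP pose, the force and the opening at its end, in the units of the state.
- r.read_state(): the state, without advancing time (a new reading comes with each control period).
- eyes.camera(name): name is "side" or "top"; returns a dict with "image" (480x640x3 uint8, red, green, blue), "mtx" (3x3 intrinsics, pixels), "dist" ([k1, k2, p1, p2, k3] as OpenCV has them; the pictures are not rectified), "R" (3x3) and "t" (3): a world point X has camera coordinates R X + t. Camera axes: x right, y down, z forward; pixel columns grow to the right and rows downward; lengths in m; the calibration is good to about 2 mm. A picture is of the moment at which its call begins. There is no depth.
- job.close_job(): hands the job in, once; it reports no verdict.
Trained networks look in a picture, given as the dict that the camera call returned (one of the last four; its "shot" number tells which), for a name from the list of things; names that differ only in an ending like _2 or _b are one class to them, and where a whole thing is asked for, a point or a joint stands for the part that bears it (a point fixed in the world has none). Each returns a list of dicts, best first, with "p" (0 to 1); they miss things now and then, are a little off and sometimes report something else, mostly with a low value. They report only what shows in the picture. A call takes as long as a camera call.
- eyes.regions_of(picture, label): "region" (480x640 bool, what is visible of it) and "xy" ([column, row] in pixels, amid what is visible of it).
- eyes.landmark_of(picture, label): "xy" ([column, row] in pixels: a listed point, or the origin of a listed thing).
The state is a dict: "time": time; "joint_positions": joint angles; "joint_vel": joint speeds; "joint_torque": joint torques, N m; "ee_pos": TCP position; "eef_rot": TCP orientation; "ft_force": force on the tool from outside, world axes, zero at the start; "torque": the same for the moment, N m; "width": finger opening in m.
Only numpy, scipy, OpenCV 4.12 (cv2) and the standard library are available. Lean on these libraries where they do the work, as an engineer would, in place of code of your own. Each camera call takes 0.05 s, during which the arm holds its last target. There are 200 camera calls.

## Working session

There is one attempt and no reset: what is moved stays moved. The work goes in short steps, Python scripts to look and compute and a tool call to move; the robot and the scene stay as the last step left them, time stands still between calls to the robot, and variables do not carry over. Pictures are saved under pics/ and viewed, about 12 in all and at most 16, crops included, and the job is handed in when it is done.

Besides the shell and the picture viewer there is one more tool, called after ">>>" as name(argument=value, ...), one argument or row to a line, values as JSON. play_rows: Moves the arm, as the interface text tells. Shift numbers are shares of 0.2 m and turn numbers shares of 90 degrees, none past 1 either way. Its arguments: {"type":"object","properties":{"motion":{"type":"array","items":{"type":"array","items":{"type":"number"}}},"squeeze":{"type":"number"}},"required":["motion"]}

```bash
mkdir -p pics; cat > h.py <<'E'
import numpy as np, cv2
from bench import r, eyes, job
from scipy.spatial.transform import Rotation as Ro
def ray(c,xy):
    u=cv2.undistortPoints(np.array([[xy]],float),c["mtx"],np.array(c["dist"],float))[0,0]
    R=np.array(c["R"]);t=np.array(c["t"]).ravel()
    return -R.T@t, R.T@np.array([u[0],u[1],1])
def atz(c,xy,z):
    o,d=ray(c,xy); return o+d*(z-o[2])/d[2]
def proj(c,P):
    return cv2.projectPoints(np.array(P,float).reshape(-1,1,3),cv2.Rodrigues(np.array(c["R"]))[0],np.array(c["t"],float).reshape(3,1),c["mtx"],np.array(c["dist"],float))[0].reshape(-1,2)
def save(c,n,crop=None,s=1):
    im=c["image"][:,:,::-1]
    if crop: x0,y0,x1,y1=crop; im=im[y0:y1,x0:x1]
    cv2.imwrite(f"pics/{n}.png",cv2.resize(im,None,fx=s,fy=s,interpolation=cv2.INTER_CUBIC))
def st():
    s=r.read_state(); e=Ro.from_quat(s["eef_rot"]); 
    print("t",round(s["time"],2),"pos",np.round(s["ee_pos"],4),"F",np.round(s["ft_force"],1),"w",round(s["width"],4),"\nR",np.round(e.as_matrix(),3).tolist(),"q",np.round(s["joint_positions"],2))
    return s
E
python3 - <<'E'
from h import *
st()
for n in ["top","side"]:
    c=eyes.camera(n); save(c,n+"0")
    print(n,np.round(ray(c,(320,240))[0],3),c["mtx"][0][0])
    for l,z in [("carrier",0),("nut",.048),("cover",.03),("dish",0),("cover_mat",0),("lens_mat",0),("cleaner",0),("petri",0),("screwdriver",0),("lens1",.003),("mount1",.03)]:
        print(l,[(round(d["p"],2),np.round(d["xy"]).tolist(),np.round(atz(c,d["xy"],z)[:2],3).tolist()) for d in eyes.landmark_of(c,l)])
E
```

```text
t 0.0 pos [0.2333 0.5794 0.2218] F [ 0.5 -0.4  0.8] w 0.0869 
R [[-0.928, 0.374, -0.0], [0.374, 0.928, -0.001], [-0.0, -0.001, -1.0]] q [-1.21  0.33 -0.06  1.46  0.02  1.35 -0.09]
top [ 0.499 -0.021  0.949] 480.4992896204836
carrier []
nut [(0.76, [310.0, 240.0], [0.571, 0.014]), (0.6, [295.0, 269.0], [0.517, 0.045])]
cover [(0.65, [313.0, 241.0], [0.57, 0.011]), (0.15, [314.0, 241.0], [0.57, 0.009])]
dish [(0.75, [470.0, 320.0], [0.407, -0.295])]
cover_mat [(0.63, [477.0, 242.0], [0.56, -0.316]), (0.17, [293.0, 268.0], [0.52, 0.051])]
lens_mat [(0.9, [173.0, 251.0], [0.56, 0.293]), (0.51, [468.0, 318.0], [0.41, -0.291])]
cleaner []
petri [(0.65, [331.0, 142.0], [0.773, -0.03])]
screwdriver [(0.84, [389.0, 152.0], [0.748, -0.148]), (0.34, [293.0, 269.0], [0.519, 0.052])]
lens1 [(0.96, [199.0, 251.0], [0.558, 0.238]), (0.9, [160.0, 223.0], [0.617, 0.319]), (0.71, [147.0, 279.0], [0.505, 0.347])]
mount1 [(0.72, [346.0, 241.0], [0.568, -0.053]), (0.69, [298.0, 212.0], [0.627, 0.037]), (0.66, [293.0, 267.0], [0.521, 0.05])]
side [ 0.379 -0.669  0.643] 492.33280895917244
carrier [(0.95, [320.0, 262.0], [0.574, 0.006])]
nut [(0.67, [320.0, 241.0], [0.578, 0.01])]
cover [(0.81, [316.0, 248.0], [0.57, 0.013]), (0.45, [280.0, 182.0], [0.562, 0.261])]
dish [(0.95, [273.0, 421.0], [0.411, -0.291])]
cover_mat [(0.65, [381.0, 402.0], [0.567, -0.311])]
lens_mat [(0.69, [278.0, 182.0], [0.564, 0.306])]
cleaner [(0.8, [375.0, 204.0], [0.747, 0.149]), (0.6, [282.0, 198.0], [0.557, 0.24])]
petri [(0.85, [424.0, 247.0], [0.784, -0.02])]
screwdriver [(0.65, [444.0, 296.0], [0.755, -0.153]), (0.52, [377.0, 201.0], [0.756, 0.157])]
lens1 [(0.94, [280.0, 195.0], [0.556, 0.249]), (0.93, [299.0, 172.0], [0.623, 0.33]), (0.61, [249.0, 180.0], [0.501, 0.335])]
mount1 [(0.83, [326.0, 273.0], [0.566, -0.058]), (0.81, [344.0, 234.0], [0.634, 0.038]), (0.66, [284.0, 244.0], [0.514, 0.046])]
```

View pics/top0.png

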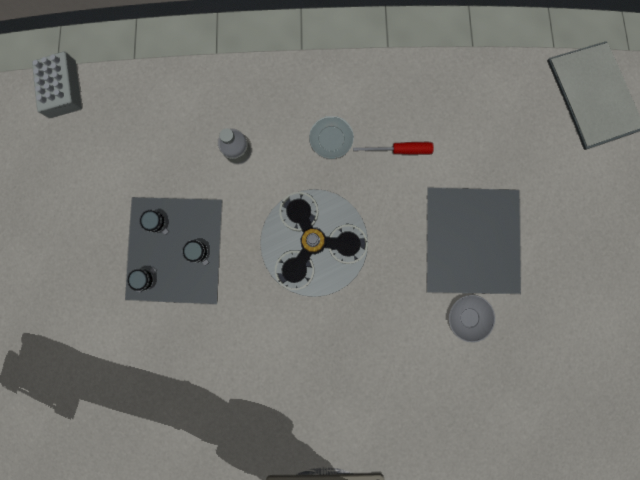

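View pics/side0.png

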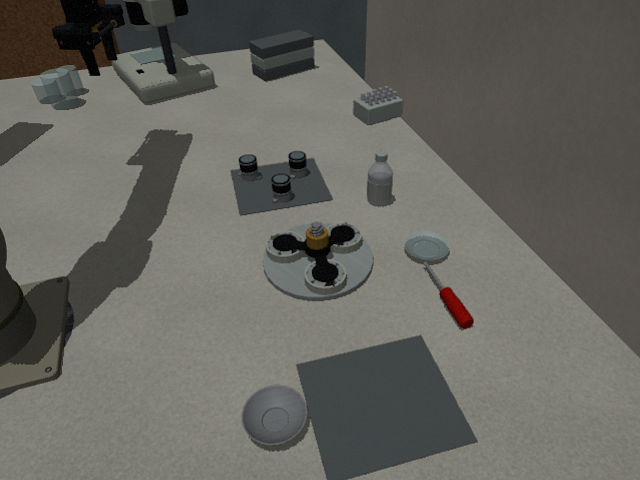

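Both views show the full scene: carrier at top (313,241), three lenses on the left mat, dish at (471,318), and an empty mat at (475,242). Next come a planning helper and zoomed crops of the lenses.

```bash
cat >> h.py <<'E'
def plan(wps,start=None):
    """wps: (x,y,z,psi_deg,grip); psi=azimuth of tool y. prints 5-row calls"""
    if start is None:
        s=r.read_state(); R=Ro.from_quat(s["eef_rot"]).as_matrix(); start=(*s["ee_pos"],np.degrees(np.arctan2(R[1,1],R[0,1])))
    cur=np.array(start[:4],float); rows=[]
    for w in wps:
        tgt=np.array(w[:4],float); d=tgt-cur
        n=max(1,int(np.ceil(max(np.linalg.norm(d[:3])/.055,abs(d[3])/10.5)-1e-6)))
        if len(w)>5: n=max(n,w[5])
        rows+=[(cur+d*(k+1)/n,w[4]) for k in range(n)]; cur=tgt
    c0=np.array(start[:4],float)
    for i in range(0,len(rows),5):
        out=[]; p=np.radians(c0[3]); ya=np.array([np.cos(p),np.sin(p)]); xa=np.array([-ya[1],ya[0]])
        for q,g in rows[i:i+5]:
            d=q-c0; out.append([round(v,4)+0.0 for v in (d[:2]@xa/.2,d[:2]@ya/.2,-d[2]/.2,0,0,-d[3]/90)]+[g])
        print(out); c0=rows[min(i+4,len(rows)-1)][0]
E
python3 - <<'E'
from h import *
a=eyes.camera("top");b=eyes.camera("side")
A=cv2.resize(a["image"][200:300,120:225],(420,400),interpolation=cv2.INTER_CUBIC)
B=cv2.resize(b["image"][145:210,235:315],(369,300),interpolation=cv2.INTER_CUBIC)
C=cv2.resize(a["image"][185:300,255:375],(369,300),interpolation=cv2.INTER_CUBIC)
im=np.zeros((600,800,3),np.uint8); im[:400,:420]=A; im[:300,425:794]=B; im[300:,425:794]=C
cv2.imwrite("pics/z1.png",im[:,:,::-1])
plan([(.572,.010,.16,-100,100)])
E
```

```text
[[np.float64(-0.155), np.float64(-0.1183), np.float64(0.0184), 0.0, 0.0, np.float64(0.1098), 100], [np.float64(-0.3099), np.float64(-0.2365), np.float64(0.0368), 0.0, 0.0, np.float64(0.2197), 100], [np.float64(-0.4649), np.float64(-0.3548), np.float64(0.0552), 0.0, 0.0, np.float64(0.3295), 100], [np.float64(-0.6199), np.float64(-0.473), np.float64(0.0736), 0.0, 0.0, np.float64(0.4394), 100], [np.float64(-0.7748), np.float64(-0.5913), np.float64(0.092), 0.0, 0.0, np.float64(0.5492), 100]]
[[np.float64(-0.1906), np.float64(0.0408), np.float64(0.0184), 0.0, 0.0, np.float64(0.1098), 100], [np.float64(-0.3812), np.float64(0.0816), np.float64(0.0368), 0.0, 0.0, np.float64(0.2197), 100], [np.float64(-0.5718), np.float64(0.1224), np.float64(0.0552), 0.0, 0.0, np.float64(0.3295), 100], [np.float64(-0.7625), np.float64(0.1632), np.float64(0.0736), 0.0, 0.0, np.float64(0.4394), 100], [np.float64(-0.9531), np.float64(0.204), np.float64(0.092), 0.0, 0.0, np.float64(0.5492), 100]]
[[np.float64(-0.093), np.float64(0.1713), np.float64(0.0184), 0.0, 0.0, np.float64(0.1098), 100], [np.float64(-0.1859), np.float64(0.3427), np.float64(0.0368), 0.0, 0.0, np.float64(0.2197), 100], [np.float64(-0.2789), np.float64(0.514), np.float64(0.0552), 0.0, 0.0, np.float64(0.3295), 100], [np.float64(-0.3719), np.float64(0.6853), np.float64(0.0736), 0.0, 0.0, np.float64(0.4394), 100], [np.float64(-0.4648), np.float64(0.8567), np.float64(0.092), 0.0, 0.0, np.float64(0.5492), 100]]
[[np.float64(0.0697), np.float64(0.1821), np.float64(0.0184), 0.0, 0.0, np.float64(0.1098), 100], [np.float64(0.1394), np.float64(0.3641), np.float64(0.0368), 0.0, 0.0, np.float64(0.2197), 100]]
```

View pics/z1.png

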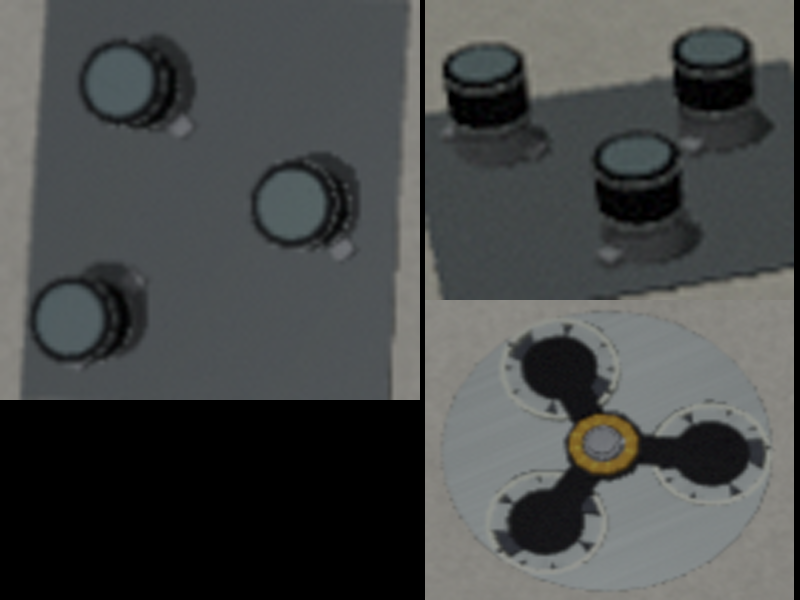

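The crops show one lug per lens clearly: top view (165,232), (206,262) and (154,269.5). Moving above the nut.

>>> play_rows(
  motion=[
    [-0.155,-0.118,0.018,0,0,0.11,100],
    [-0.31,-0.237,0.037,0,0,0.22,100],
    [-0.465,-0.355,0.055,0,0,0.33,100],
    [-0.62,-0.473,0.074,0,0,0.44,100],
    [-0.775,-0.591,0.092,0,0,0.55,100],
  ],
)

```text
time: 1.92
ee_pos: [0.3337, 0.4111, 0.2042]
eef_rot: [0.586, 0.81, 0.0, -0.0]
ft_force: [0.8, 0.2, 0.1]
width: 0.087
```

>>> play_rows(
  motion=[
    [-0.19,0.041,0.018,0,0,0.11,100],
    [-0.38,0.082,0.037,0,0,0.22,100],
    [-0.57,0.122,0.055,0,0,0.33,100],
    [-0.76,0.163,0.074,0,0,0.44,100],
    [-0.95,0.204,0.092,0,0,0.55,100],
  ],
)

```text
time: 2.55
ee_pos: [0.4328, 0.244, 0.1859]
eef_rot: [0.871, 0.49, 0.0, -0.0]
ft_force: [0.6, -1.3, 0.2]
width: 0.0872
```

>>> play_rows(
  motion=[
    [-0.093,0.171,0.018,0,0,0.11,100],
    [-0.186,0.343,0.037,0,0,0.22,100],
    [-0.279,0.514,0.055,0,0,0.33,100],
    [-0.372,0.685,0.074,0,0,0.44,100],
    [-0.465,0.857,0.092,0,0,0.55,100],
  ],
)

```text
time: 3.18
ee_pos: [0.5321, 0.0762, 0.1675]
eef_rot: [0.997, 0.081, 0.0, -0.0]
ft_force: [0.5, 0.4, -1.0]
width: 0.0869
```

```bash
sed -i 's/round(v,4)+0.0 for/round(float(v),3)+0.0 for/' h.py; python3 - <<'E'
from h import *
st()
c=eyes.camera("top")
print("psi plan"); plan([(.572,.010,.11,-100,100),(.572,.010,.051,-100,100,2),(.572,.010,.051,-100,0,4)])
for n in ("top","side"):
    c=eyes.camera(n)
    print([(d["p"],atz(c,d["xy"],.048)[:2]) for d in eyes.landmark_of(c,"nut")])
E
```

```text
t 3.17 pos [0.5321 0.0762 0.1675] F [ 0.5  0.4 -1. ] w 0.0869 
R [[0.987, 0.161, 0.001], [0.161, -0.987, 0.0], [0.001, -0.0, -1.0]] q [-0.7   0.19  0.54  1.79 -0.1   1.19 -1.55]
psi plan
[[0.072, 0.164, 0.143, 0.0, 0.0, 0.102, 100], [0.144, 0.328, 0.286, 0.0, 0.0, 0.205, 100], [0.144, 0.328, 0.434, 0.0, 0.0, 0.205, 100], [0.144, 0.328, 0.581, 0.0, 0.0, 0.205, 100], [0.144, 0.328, 0.581, 0.0, 0.0, 0.205, 0]]
[[0.0, 0.0, 0.0, 0.0, 0.0, 0.0, 0], [0.0, 0.0, 0.0, 0.0, 0.0, 0.0, 0], [0.0, 0.0, 0.0, 0.0, 0.0, 0.0, 0]]
[]
[(0.86, array([0.57319989, 0.00508224]))]
```

>>> play_rows(
  motion=[
    [0.072,0.164,0.143,0,0,0.102,100],
    [0.144,0.328,0.286,0,0,0.205,100],
    [0.144,0.328,0.434,0,0,0.205,100],
    [0.144,0.328,0.581,0,0,0.205,100],
    [0.144,0.328,0.581,0,0,0.205,100],
  ],
  squeeze=20,
)

```text
time: 4.05
ee_pos: [0.569, 0.0188, 0.0494]
eef_rot: [0.997, -0.076, -0.002, 0.0]
ft_force: [0.0, -0.2, 0.7]
width: 0.0872
```

>>> play_rows(
  motion=[
    [0,0,0,0,0,0,0],
    [0,0,0,0,0,0,0],
    [0,0,0,0,0,0,0],
    [0,0,0,0,0,0,0],
    [0,0,0,0,0,0,0],
  ],
)

```text
time: 4.68
ee_pos: [0.5704, 0.0141, 0.0514]
eef_rot: [0.997, -0.078, -0.0, 0.002]
ft_force: [-3.8, -18.2, 5.4]
width: 0.0451
```

>>> play_rows(
  motion=[
    [0,0,0,0,0,0,0],
    [0,0,0,0,0,0,0],
    [0,0,0,0,0,0,0],
  ],
)

```text
time: 5.05
ee_pos: [0.57, 0.0116, 0.0514]
eef_rot: [0.997, -0.08, -0.0, 0.003]
ft_force: [-3.6, -16.2, 5.8]
width: 0.0401
```

```bash
python3 - <<'E'
from h import *
st(); c=eyes.camera("side"); save(c,"g1",(220,150,420,310),4)
E
```

```text
t 5.05 pos [0.57   0.0116 0.0514] F [ -3.6 -16.2   5.8] w 0.0401 
R [[0.987, -0.159, -0.001], [-0.159, -0.987, -0.005], [-0.0, 0.006, -1.0]] q [-0.58  0.42  0.58  1.82 -0.26  0.99 -1.63]
```

View pics/g1.png

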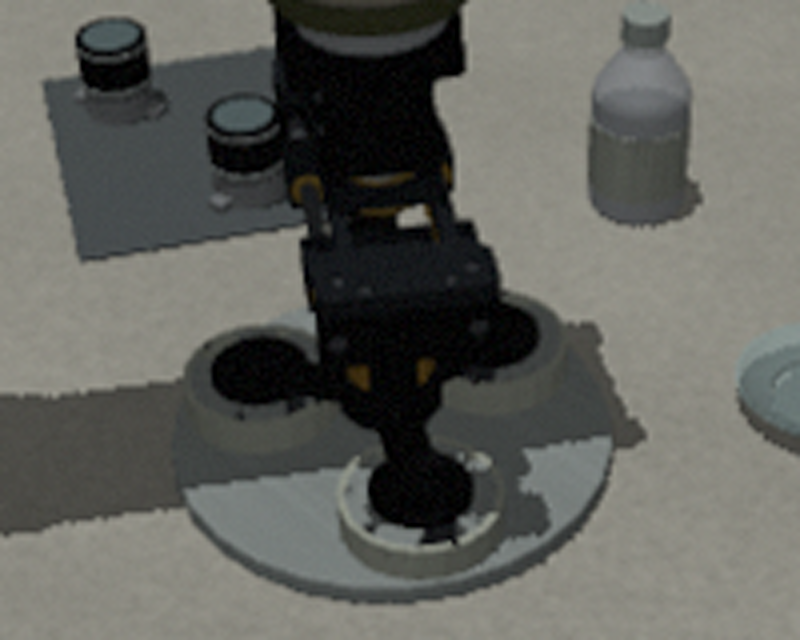

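The side crop shows the fingers around the nut (near 390,390 in the crop). Width is 40 mm, so the grip is on flats. I'll take out the 6 mm lateral offset and turn.

>>> play_rows(
  motion=[
    [0,0.03,0,0,0,0,0],
    [0,0.03,-0.003,0,0,-0.111,0],
    [0,0.03,-0.006,0,0,-0.222,0],
    [0,0.03,-0.009,0,0,-0.333,0],
    [0,0.03,-0.012,0,0,-0.444,0],
  ],
)

```text
time: 5.72
ee_pos: [0.5688, 0.01, 0.0529]
eef_rot: [0.963, 0.27, -0.001, 0.0]
ft_force: [-1.3, -5.6, -2.2]
width: 0.0399
```

```bash
python3 - <<'E'
from h import *
print(st()["torque"])
E
```

```text
t 5.72 pos [0.5688 0.01   0.0529] F [-1.3 -5.6 -2.2] w 0.0399 
R [[0.854, 0.52, -0.002], [0.52, -0.854, -0.001], [-0.002, 0.0, -1.0]] q [-0.47  0.39  0.44  1.81 -0.19  0.98 -0.97]
[-1.24897723  0.52560203 -0.04938509]
```

>>> play_rows(
  motion=[
    [0,0,-0.003,0,0,-0.111,0],
    [0,0,-0.006,0,0,-0.222,0],
    [0,0,-0.009,0,0,-0.333,0],
    [0,0,-0.012,0,0,-0.444,0],
    [0,0,-0.0146,0,0,-0.555,0],
  ],
)

```text
time: 6.35
ee_pos: [0.5693, 0.0088, 0.056]
eef_rot: [0.759, 0.651, -0.001, 0.001]
ft_force: [0.1, -8.9, -1.7]
width: 0.0399
```

>>> play_rows(
  motion=[
    [0,0,-0.003,0,0,-0.111,0],
    [0,0,-0.006,0,0,-0.222,0],
    [0,0,-0.009,0,0,-0.333,0],
    [0,0,-0.012,0,0,-0.444,0],
    [0,0,-0.0146,0,0,-0.555,0],
  ],
)

```text
time: 6.98
ee_pos: [0.5705, 0.0092, 0.0594]
eef_rot: [0.413, 0.911, -0.001, 0.001]
ft_force: [2.0, -6.6, -2.2]
width: 0.0399
```

>>> play_rows(
  motion=[
    [0,0,-0.003,0,0,-0.111,0],
    [0,0,-0.006,0,0,-0.222,0],
    [0,0,-0.009,0,0,-0.333,0],
    [0,0,-0.012,0,0,-0.444,0],
    [0,0,-0.0146,0,0,-0.555,0],
  ],
)

```text
time: 7.6
ee_pos: [0.5706, 0.0098, 0.0625]
eef_rot: [-0.01, 1.0, -0.001, 0.001]
ft_force: [3.1, -3.9, -0.9]
width: 0.0395
```

```bash
python3 - <<'E'
from h import *
print(st()["torque"])
E
```

```text
t 7.6 pos [0.5706 0.0098 0.0625] F [ 3.1 -3.9 -0.9] w 0.0395 
R [[-1.0, -0.021, 0.002], [-0.021, 1.0, -0.001], [-0.002, -0.001, -1.0]] q [-0.09  0.35 -0.01  1.79  0.    1.    1.49]
[-0.95914088 -0.64195848 -0.01244473]
```

>>> play_rows(
  motion=[
    [0,0,-0.003,0,0,-0.111,0],
    [0,0,-0.006,0,0,-0.222,0],
    [0,0,-0.009,0,0,-0.333,0],
    [0,0,-0.012,0,0,-0.444,0],
    [0,0,-0.0146,0,0,-0.555,0],
  ],
)

```text
time: 8.22
ee_pos: [0.5701, 0.0105, 0.0652]
eef_rot: [-0.432, 0.902, -0.0, 0.0]
ft_force: [1.3, -2.8, -0.9]
width: 0.04
```

>>> play_rows(
  motion=[
    [0,0,0,0,0,0,0],
    [0,0,0,0,0,0,70],
    [0,0,0,0,0,0,80],
    [0,0,0,0,0,0,80],
    [0,0,0,0,0,0.111,80],
  ],
)

```text
time: 8.85
ee_pos: [0.5697, 0.0117, 0.0652]
eef_rot: [-0.348, 0.938, 0.0, -0.0]
ft_force: [-0.5, 0.5, 0.6]
width: 0.0668
```

>>> play_rows(
  motion=[
    [0,0,0,0,0,0.111,80],
    [0,0,0,0,0,0.222,80],
    [0,0,0,0,0,0.333,80],
    [0,0,0,0,0,0.444,80],
    [0,0,0,0,0,0.556,80],
  ],
)

```text
time: 9.48
ee_pos: [0.5697, 0.0118, 0.0652]
eef_rot: [0.083, 0.997, 0.0, -0.0]
ft_force: [0.1, -0.1, 0.0]
width: 0.0694
```

>>> play_rows(
  motion=[
    [0,0,0,0,0,0.111,80],
    [0,0,0,0,0,0.222,80],
    [0,0,0,0,0,0.333,80],
    [0,0,0,0,0,0.444,80],
    [0,0,0,0,0,0.556,80],
  ],
)

```text
time: 10.1
ee_pos: [0.5697, 0.0118, 0.0652]
eef_rot: [0.497, 0.868, 0.0, -0.0]
ft_force: [-0.7, -0.3, 0.4]
width: 0.0696
```

>>> play_rows(
  motion=[
    [0,0,0,0,0,0.111,80],
    [0,0,0,0,0,0.111,0],
    [0,0,0,0,0,0.111,0],
    [0,0,0,0,0,0.111,0],
    [0,0,0,0,0,0.111,0],
  ],
)

```text
time: 10.72
ee_pos: [0.5699, 0.0114, 0.0652]
eef_rot: [0.567, 0.823, 0.0, -0.0]
ft_force: [0.3, -0.7, -0.2]
width: 0.0396
```

>>> play_rows(
  motion=[
    [0,0,0,0,0,0,0],
    [0,0,0,0,0,0,0],
  ],
)

```text
time: 10.98
ee_pos: [0.5699, 0.0114, 0.0653]
eef_rot: [0.568, 0.823, 0.0, 0.0]
ft_force: [0.2, -0.3, 0.1]
width: 0.0399
```

```bash
python3 - <<'E'
from h import *
print(st()["torque"])
E
```

```text
t 10.97 pos [0.5699 0.0114 0.0653] F [ 0.2 -0.3  0.1] w 0.0399 
R [[-0.356, 0.935, 0.0], [0.935, 0.356, 0.0], [0.0, 0.0, -1.0]] q [-0.26  0.35  0.19  1.79 -0.08  1.    0.32]
[-0.08148845 -0.04307636 -0.03485281]
```

>>> play_rows(
  motion=[
    [0,0,-0.003,0,0,-0.111,0],
    [0,0,-0.006,0,0,-0.222,0],
    [0,0,-0.009,0,0,-0.333,0],
    [0,0,-0.012,0,0,-0.444,0],
    [0,0,-0.0146,0,0,-0.555,0],
  ],
)

```text
time: 11.6
ee_pos: [0.5693, 0.0109, 0.0681]
eef_rot: [0.164, 0.986, -0.0, -0.001]
ft_force: [-3.2, -1.2, 1.6]
width: 0.0399
```

>>> play_rows(
  motion=[
    [0,0,-0.003,0,0,-0.111,0],
    [0,0,-0.006,0,0,-0.222,0],
    [0,0,-0.009,0,0,-0.333,0],
    [0,0,-0.012,0,0,-0.444,0],
    [0,0,-0.0146,0,0,-0.555,0],
  ],
)

```text
time: 12.22
ee_pos: [0.5684, 0.0092, 0.0708]
eef_rot: [-0.267, 0.964, -0.001, -0.002]
ft_force: [-5.4, -5.8, 4.0]
width: 0.0398
```

>>> play_rows(
  motion=[
    [0,0,-0.003,0,0,-0.111,0],
    [0,0,-0.006,0,0,-0.222,0],
    [0,0,-0.02,0,0,-0.222,0],
    [0,0,-0.05,0,0,-0.222,0],
    [0,0,-0.1,0,0,-0.222,0],
  ],
)

```text
time: 12.85
ee_pos: [0.5691, 0.0093, 0.09]
eef_rot: [-0.427, 0.904, -0.0, -0.001]
ft_force: [0.5, -5.3, -8.2]
width: 0.0397
```

```bash
python3 - <<'E'
from h import *
st(); plan([(.570,.011,.16,143,0),(.408,-.293,.12,55,0)])
E
```

```text
t 12.85 pos [0.5691 0.0093 0.09  ] F [ 0.5 -5.3 -8.2] w 0.0397 
R [[-0.635, -0.773, -0.002], [-0.773, 0.635, -0.002], [0.003, 0.0, -1.0]] q [ 0.02  0.33 -0.14  1.76  0.05  1.06  2.32]
[[-0.005, 0.001, -0.175, 0.0, 0.0, -0.013, 0], [-0.009, 0.002, -0.35, 0.0, 0.0, -0.027, 0], [0.178, -0.036, -0.328, 0.0, 0.0, 0.082, 0], [0.366, -0.074, -0.306, 0.0, 0.0, 0.191, 0], [0.553, -0.111, -0.283, 0.0, 0.0, 0.299, 0]]
[[0.15, -0.119, 0.022, 0.0, 0.0, 0.109, 0], [0.3, -0.237, 0.044, 0.0, 0.0, 0.217, 0], [0.451, -0.356, 0.067, 0.0, 0.0, 0.326, 0], [0.601, -0.474, 0.089, 0.0, 0.0, 0.435, 0], [0.751, -0.593, 0.111, 0.0, 0.0, 0.543, 0]]
[[0.009, -0.191, 0.022, 0.0, 0.0, 0.109, 0]]
```

>>> play_rows(
  motion=[
    [0,0,-0.1,0,0,0,0],
    [0,0,-0.2,0,0,0,0],
    [0,0,-0.35,0,0,0,0],
    [0,0,-0.35,0,0,0,0],
    [0,0,-0.35,0,0,0,0],
  ],
)

```text
time: 13.48
ee_pos: [0.5693, 0.0114, 0.1601]
eef_rot: [-0.428, 0.904, 0.0, -0.001]
ft_force: [-0.0, -1.1, -1.6]
width: 0.04
```

```bash
python3 - <<'E'
from h import *
st(); plan([(.409,-.293,.10,56,0)])
c=eyes.camera("side"); save(c,"n1",(220,120,420,270),4)
E
```

```text
t 13.47 pos [0.5693 0.0114 0.1601] F [-0.  -1.1 -1.6] w 0.04 
R [[-0.633, -0.774, -0.001], [-0.774, 0.633, 0.0], [0.001, 0.001, -1.0]] q [ 0.02  0.26 -0.14  1.69  0.04  1.2   2.33]
[[0.187, -0.038, 0.033, 0.0, 0.0, 0.105, 0], [0.375, -0.076, 0.067, 0.0, 0.0, 0.209, 0], [0.562, -0.115, 0.1, 0.0, 0.0, 0.314, 0], [0.749, -0.153, 0.134, 0.0, 0.0, 0.418, 0], [0.936, -0.191, 0.167, 0.0, 0.0, 0.523, 0]]
[[0.1, -0.163, 0.033, 0.0, 0.0, 0.105, 0], [0.199, -0.326, 0.067, 0.0, 0.0, 0.209, 0], [0.299, -0.489, 0.1, 0.0, 0.0, 0.314, 0], [0.399, -0.652, 0.134, 0.0, 0.0, 0.418, 0]]
```

View pics/n1.png

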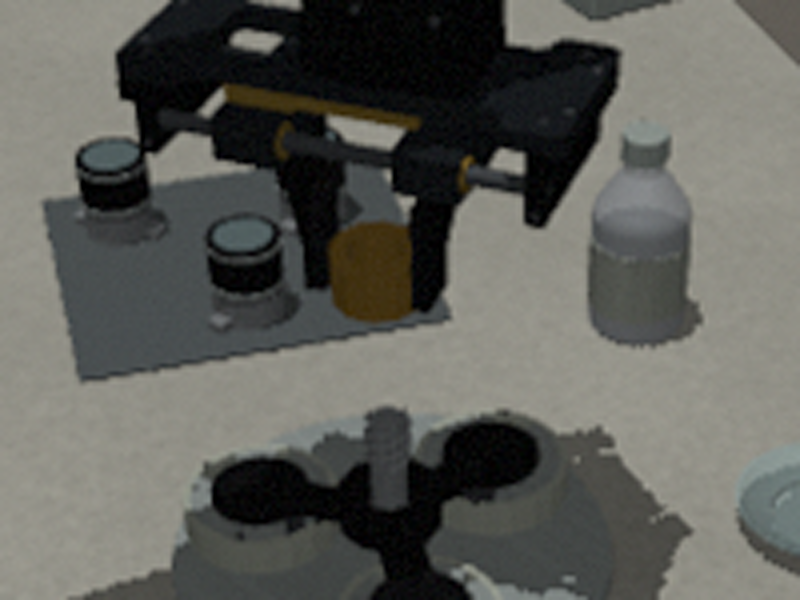

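The nut hangs clear of the bare stud, at crop (372,270). Carrying it to the dish.

>>> play_rows(
  motion=[
    [0.187,-0.038,0.033,0,0,0.105,0],
    [0.375,-0.076,0.067,0,0,0.209,0],
    [0.562,-0.115,0.1,0,0,0.314,0],
    [0.749,-0.153,0.134,0,0,0.418,0],
    [0.936,-0.191,0.167,0,0,0.523,0],
  ],
)

```text
time: 14.15
ee_pos: [0.4794, -0.1585, 0.1263]
eef_rot: [-0.029, 1.0, 0.0, -0.001]
ft_force: [0.5, -0.7, -1.8]
width: 0.0399
```

>>> play_rows(
  motion=[
    [0.1,-0.163,0.033,0,0,0.105,0],
    [0.199,-0.326,0.067,0,0,0.209,0],
    [0.299,-0.489,0.1,0,0,0.314,0],
    [0.399,-0.652,0.134,0,0,0.418,0],
    [0.399,-0.652,0.134,0,0,0.418,0],
  ],
)

```text
time: 14.78
ee_pos: [0.4067, -0.295, 0.0993]
eef_rot: [0.295, 0.955, -0.0, -0.001]
ft_force: [0.4, 0.3, -1.3]
width: 0.0394
```

```bash
python3 - <<'E'
from h import *
st(); c=eyes.camera("top"); print([(d["p"],atz(c,d["xy"],.007)) for d in eyes.landmark_of(c,"dish")])
c=eyes.camera("side"); print([(d["p"],atz(c,d["xy"],.0)) for d in eyes.landmark_of(c,"dish")],[(d["p"],atz(c,d["xy"],.1)) for d in eyes.landmark_of(c,"nut")])
plan([(.409,-.293,.018,56,0)])
E
```

```text
t 14.78 pos [ 0.4067 -0.295   0.0993] F [ 0.4  0.3 -1.3] w 0.0394 
R [[-0.825, 0.564, -0.003], [0.564, 0.825, 0.0], [0.003, -0.001, -1.0]] q [ 0.33  0.17  0.23  1.94 -0.04  1.04  1.54]
[(0.67, array([ 0.40923597, -0.29437989,  0.007     ])), (0.48, array([0.56010129, 0.23579422, 0.007     ]))]
[(0.63, array([ 0.41432267, -0.29160203,  0.        ]))] []
[[0.0, -0.004, 0.207, 0.0, 0.0, 0.001, 0], [0.001, -0.008, 0.413, 0.0, 0.0, 0.002, 0]]
```

>>> play_rows(
  motion=[
    [-0.005,0.01,0.2,0,0,0,0],
    [-0.005,0.01,0.38,0,0,0,0],
    [-0.005,0.01,0.415,0,0,0,0],
    [-0.005,0.01,0.415,0,0,0,0],
    [-0.005,0.01,0.415,0,0,0,0],
  ],
)

```text
time: 15.65
ee_pos: [0.4124, -0.2921, 0.0193]
eef_rot: [0.292, 0.956, -0.0, 0.001]
ft_force: [0.6, -0.2, -0.6]
width: 0.0401
```

>>> play_rows(
  motion=[
    [0,0,0,0,0,0,54],
    [0,0,0,0,0,0,54],
    [0,0,0,0,0,0,54],
    [0,0,-0.1,0,0,0,54],
    [0,0,-0.3,0,0,0,54],
  ],
)

```text
time: 16.27
ee_pos: [0.4103, -0.2911, 0.0774]
eef_rot: [0.292, 0.956, 0.0, -0.002]
ft_force: [0.2, -0.2, 0.9]
width: 0.0471
```

>>> play_rows(
  motion=[
    [0,0,-0.25,0,0,0,80],
    [0,0,-0.4,0,0,0,80],
    [0,0,-0.4,0,0,0,80],
  ],
)

```text
time: 16.65
ee_pos: [0.4127, -0.2925, 0.1604]
eef_rot: [0.292, 0.956, -0.0, 0.002]
ft_force: [-0.1, -0.7, -0.3]
width: 0.0665
```

```bash
python3 - <<'E'
from h import *
st(); c=eyes.camera("side"); save(c,"d1",(200,340,400,480),4)
for n in ("top","side"):
    c=eyes.camera(n)
    print([(round(d["p"],2),np.round(atz(c,d["xy"],.007),3)) for d in eyes.landmark_of(c,"nut")])
    print([(round(d["p"],2),np.round(atz(c,d["xy"],.03),3)) for d in eyes.landmark_of(c,"cover")])
plan([(.570,.011,.13,-5,80)])
E
```

```text
t 16.65 pos [ 0.4127 -0.2925  0.1604] F [-0.1 -0.7 -0.3] w 0.0665 
R [[-0.829, 0.559, 0.004], [0.559, 0.829, -0.002], [-0.005, 0.001, -1.0]] q [ 0.31  0.11  0.23  1.87 -0.03  1.16  1.53]
[(0.28, array([0.513, 0.349, 0.007]))]
[(0.58, array([0.57 , 0.005, 0.03 ]))]
[(0.72, array([ 0.415, -0.296,  0.007]))]
[(0.71, array([0.568, 0.01 , 0.03 ]))]
[[0.027, 0.243, 0.019, 0.0, 0.0, 0.097, 80], [0.053, 0.485, 0.038, 0.0, 0.0, 0.194, 80], [0.08, 0.728, 0.058, 0.0, 0.0, 0.29, 80], [0.106, 0.971, 0.077, 0.0, 0.0, 0.387, 80], [0.133, 1.213, 0.096, 0.0, 0.0, 0.484, 80]]
[[0.187, 0.157, 0.019, 0.0, 0.0, 0.097, 80], [0.373, 0.315, 0.038, 0.0, 0.0, 0.194, 80]]
```

View pics/d1.png

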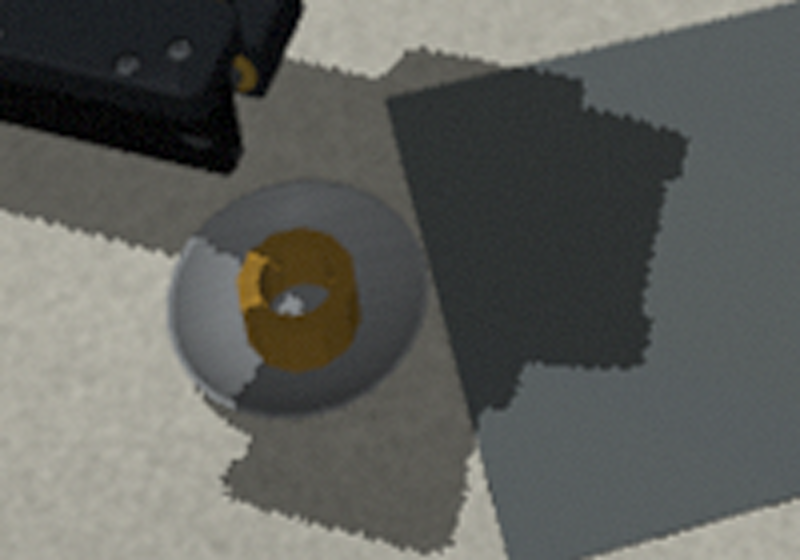

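The nut sits in the dish at crop (300,298). Going back for the cover's hub, with the jaws between the arms.

>>> play_rows(
  motion=[
    [0.02,0.19,0.019,0,0,0.085,80],
    [0.04,0.38,0.038,0,0,0.17,80],
    [0.06,0.57,0.05,0,0,0.255,80],
    [0.085,0.77,0.06,0,0,0.34,80],
    [0.105,0.96,0.07,0,0,0.42,80],
  ],
)

```text
time: 17.62
ee_pos: [0.5016, -0.1194, 0.1433]
eef_rot: [0.588, 0.809, -0.0, -0.0]
ft_force: [0.3, 0.2, -0.1]
width: 0.0696
```

```bash
sed -i 's/\/.055/\/.0395/' h.py; python3 - <<'E'
from h import *
st(); 
plan([(.570,.011,.12,-5,80)])
E
```

```text
t 17.62 pos [ 0.5016 -0.1194  0.1433] F [ 0.3  0.2 -0.1] w 0.0696 
R [[-0.309, 0.951, -0.001], [0.951, 0.309, 0.0], [0.0, -0.001, -1.0]] q [ 0.05  0.15  0.1   1.85 -0.02  1.14  0.47]
[[0.129, 0.132, 0.029, 0.0, 0.0, 0.064, 80], [0.257, 0.263, 0.058, 0.0, 0.0, 0.128, 80], [0.386, 0.395, 0.087, 0.0, 0.0, 0.191, 80], [0.515, 0.527, 0.116, 0.0, 0.0, 0.255, 80]]
```

>>> play_rows(
  motion=[
    [0.129,0.132,0.029,0,0,0.064,80],
    [0.257,0.263,0.058,0,0,0.128,80],
    [0.386,0.395,0.087,0,0,0.191,80],
    [0.515,0.527,0.116,0,0,0.255,80],
    [0.515,0.527,0.116,0,0,0.255,80],
  ],
  squeeze=30,
)

```text
time: 18.25
ee_pos: [0.5693, 0.0134, 0.1193]
eef_rot: [0.734, 0.679, -0.0, -0.001]
ft_force: [-0.4, -0.2, 0.1]
width: 0.0696
```

>>> play_rows(
  motion=[
    [0,0,0.2,0,0,0,80],
    [0,0,0.35,0,0,0,80],
    [0,0,0.4,0,0,0,80],
    [0,0,0.4,0,0,0,80],
    [0,0,0.4,0,0,0,80],
  ],
)

```text
time: 18.88
ee_pos: [0.5702, 0.0098, 0.042]
eef_rot: [0.736, 0.677, 0.001, 0.001]
ft_force: [0.4, 0.1, 0.2]
width: 0.0696
```

```bash
python3 - <<'E'
from h import *
st()
plan([(.570,.0112,.037,-5,80)])
E
```

```text
t 18.88 pos [0.5702 0.0098 0.042 ] F [0.4 0.1 0.2] w 0.0696 
R [[0.083, 0.997, 0.002], [0.997, -0.083, 0.0], [0.0, 0.002, -1.0]] q [-0.14  0.38  0.05  1.8  -0.02  0.96 -0.16]
[[0.007, -0.001, 0.025, 0.0, 0.0, 0.003, 80]]
```

>>> play_rows(
  motion=[
    [0.005,0,0.023,0,0,0,80],
    [0.005,0,0.023,0,0,0,0],
    [0.005,0,0.023,0,0,0,0],
    [0.005,0,0.023,0,0,0,0],
    [0.005,0,0.023,0,0,0,0],
  ],
)

```text
time: 19.5
ee_pos: [0.5695, 0.011, 0.0362]
eef_rot: [0.736, 0.677, 0.0, 0.0]
ft_force: [0.4, -0.8, -0.2]
width: 0.0479
```

>>> play_rows(
  motion=[
    [0,0,-0.05,0,0,0,0],
    [0,0,-0.1,0,0,0,0],
    [0,0,-0.2,0,0,0,0],
    [0,0,-0.35,0,0,0,0],
    [0,0,-0.5,0,0,0,0],
  ],
)

```text
time: 20.12
ee_pos: [0.5693, 0.0109, 0.1376]
eef_rot: [0.736, 0.677, 0.0, 0.0]
ft_force: [0.1, 0.8, -1.1]
width: 0.0482
```

>>> play_rows(
  motion=[
    [0,0,0,0,0,0,0],
    [0,0,0,0,0,0,0],
  ],
)

```text
time: 20.38
ee_pos: [0.5689, 0.011, 0.1356]
eef_rot: [0.736, 0.677, -0.0, -0.0]
ft_force: [-0.1, 0.2, -1.6]
width: 0.048
```

```bash
python3 - <<'E'
from h import *
st()
c=eyes.camera("side"); save(c,"c1",(220,140,420,300),4)
plan([(.562,-.313,.14,-40,0)])
E
```

```text
t 20.38 pos [0.5689 0.011  0.1356] F [-0.1  0.2 -1.6] w 0.048 
R [[0.083, 0.997, -0.001], [0.997, -0.083, 0.0], [0.0, -0.001, -1.0]] q [-0.15  0.27  0.05  1.73 -0.02  1.14 -0.17]
[[-0.18, 0.011, -0.003, 0.0, 0.0, 0.044, 0], [-0.359, 0.022, -0.005, 0.0, 0.0, 0.087, 0], [-0.539, 0.034, -0.008, 0.0, 0.0, 0.131, 0], [-0.719, 0.045, -0.011, 0.0, 0.0, 0.174, 0], [-0.898, 0.056, -0.014, 0.0, 0.0, 0.218, 0]]
[[-0.166, 0.071, -0.003, 0.0, 0.0, 0.044, 0], [-0.331, 0.142, -0.005, 0.0, 0.0, 0.087, 0], [-0.497, 0.212, -0.008, 0.0, 0.0, 0.131, 0], [-0.662, 0.283, -0.011, 0.0, 0.0, 0.174, 0]]
```

View pics/c1.png

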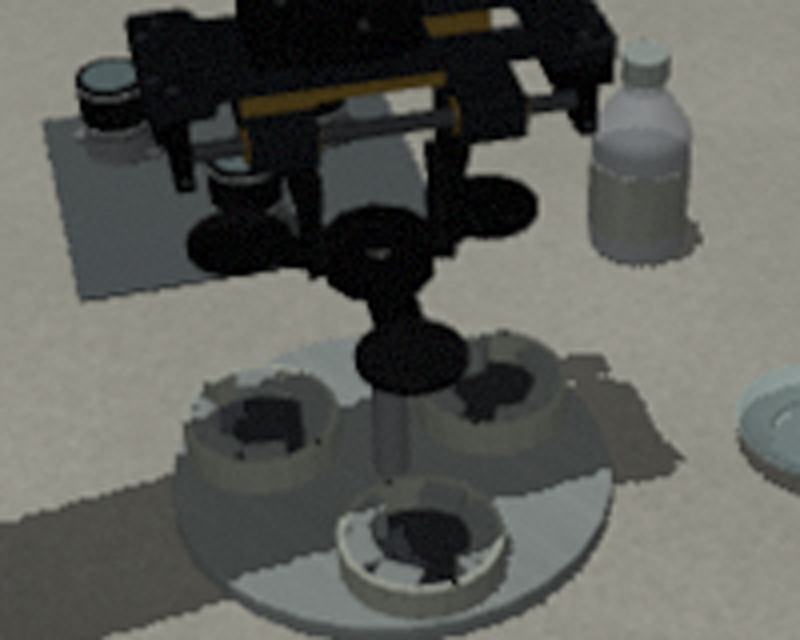

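The cover hangs level above the stud, at crop (380,245). On to the mat.

>>> play_rows(
  motion=[
    [-0.18,0.011,0,0,0,0.044,0],
    [-0.36,0.022,0,0,0,0.087,0],
    [-0.54,0.034,0,0,0,0.131,0],
    [-0.72,0.045,0,0,0,0.174,0],
    [-0.9,0.056,0,0,0,0.218,0],
  ],
)

```text
time: 21.05
ee_pos: [0.5648, -0.1703, 0.1348]
eef_rot: [0.841, 0.541, -0.001, -0.001]
ft_force: [-0.1, 0.3, -2.0]
width: 0.0483
```

>>> play_rows(
  motion=[
    [-0.166,0.071,0,0,0,0.044,0],
    [-0.331,0.142,0,0,0,0.087,0],
    [-0.497,0.212,0,0,0,0.131,0],
    [-0.662,0.283,0,0,0,0.174,0],
    [-0.662,0.283,0,0,0,0.174,0],
  ],
)

```text
time: 21.68
ee_pos: [0.5606, -0.3167, 0.1346]
eef_rot: [0.908, 0.42, -0.001, -0.0]
ft_force: [-0.3, -0.4, -1.7]
width: 0.0481
```

```bash
python3 - <<'E'
from h import *
st()
c=eyes.camera("top")
P=[atz(c,p,.003)[:2] for p in [(427,188),(520,189),(521,293),(427,293)]]; print(np.round(P,3),np.mean(P,0))
# projected corners on side pic
c=eyes.camera("side")
P=[atz(c,p,.003)[:2] for p in [(297,362),(423,338),(472,440),(333,480)]]; print(np.round(P,3),np.mean(P,0))
m=np.mean(P,0)
plan([(.562,-.314,.05,-40,0),(.562,-.314,.0105,-40,0,2)])
E
```

```text
t 21.68 pos [ 0.5606 -0.3167  0.1346] F [-0.3 -0.4 -1.7] w 0.0481 
R [[0.647, 0.762, -0.003], [0.762, -0.647, -0.001], [-0.003, -0.001, -1.0]] q [ 0.21  0.44  0.31  1.53 -0.14  1.19 -0.16]
[[ 0.672 -0.22 ]
 [ 0.665 -0.411]
 [ 0.456 -0.4  ]
 [ 0.463 -0.21 ]] [ 0.56386082 -0.31042849]
[[ 0.47  -0.206]
 [ 0.677 -0.228]
 [ 0.66  -0.406]
 [ 0.465 -0.396]] [ 0.56780556 -0.30903015]
[[-0.001, 0.001, 0.141, 0.0, 0.0, 0.0, 0], [-0.003, 0.002, 0.283, 0.0, 0.0, 0.0, 0], [-0.004, 0.003, 0.424, 0.0, 0.0, 0.0, 0], [-0.004, 0.003, 0.523, 0.0, 0.0, 0.0, 0], [-0.004, 0.003, 0.621, 0.0, 0.0, 0.0, 0]]
```

>>> play_rows(
  motion=[
    [0.015,-0.006,0.14,0,0,0,0],
    [0.015,-0.006,0.28,0,0,0,0],
    [0.015,-0.006,0.42,0,0,0,0],
    [0.015,-0.006,0.54,0,0,0,0],
    [0.015,-0.006,0.6,0,0,0,0],
  ],
)

```text
time: 22.4
ee_pos: [0.5631, -0.3083, 0.0142]
eef_rot: [0.906, 0.423, -0.001, -0.001]
ft_force: [-0.2, -0.4, -2.2]
width: 0.0481
```

>>> play_rows(
  motion=[
    [0,0,0.01,0,0,0,0],
    [0,0,0.02,0,0,0,0],
    [0,0,0.02,0,0,0,0],
  ],
)

```text
time: 22.78
ee_pos: [0.564, -0.3104, 0.0128]
eef_rot: [0.906, 0.422, 0.0, 0.0]
ft_force: [0.0, -0.7, -1.8]
width: 0.0479
```

>>> play_rows(
  motion=[
    [0,0,0.01,0,0,0,0],
    [0,0,0.018,0,0,0,0],
    [0,0,0.018,0,0,0,0],
    [0,0,0.018,0,0,0,0],
  ],
)

```text
time: 23.28
ee_pos: [0.5638, -0.3103, 0.0092]
eef_rot: [0.906, 0.422, 0.0, 0.0]
ft_force: [-2.4, 1.6, 4.2]
width: 0.0481
```

>>> play_rows(
  motion=[
    [0,0,0,0,0,0,80],
    [0,0,0,0,0,0,80],
    [0,0,0,0,0,0,80],
    [0,0,-0.15,0,0,0,80],
    [0,0,-0.3,0,0,0,80],
  ],
)

```text
time: 23.9
ee_pos: [0.5633, -0.3101, 0.0688]
eef_rot: [0.906, 0.422, -0.0, -0.0]
ft_force: [1.2, -0.8, -0.1]
width: 0.0695
```

>>> play_rows(
  motion=[
    [0,0,-0.2,0,0,0,80],
    [0,0,-0.4,0,0,0,80],
    [0,0,-0.4,0,0,0,80],
  ],
)

```text
time: 24.28
ee_pos: [0.5653, -0.3112, 0.1521]
eef_rot: [0.906, 0.422, 0.002, 0.002]
ft_force: [-0.2, 0.6, -0.1]
width: 0.0694
```

```bash
python3 - <<'E'
from h import *
st()
print("back"); plan([(.570,-.1,.15,0,80)])
E
```

```text
t 24.27 pos [ 0.5653 -0.3112  0.1521] F [-0.2  0.6 -0.1] w 0.0694 
R [[0.643, 0.766, 0.006], [0.766, -0.643, -0.002], [0.002, 0.006, -1.0]] q [ 0.2   0.42  0.31  1.52 -0.13  1.22 -0.17]
back
[[0.137, -0.11, 0.002, 0.0, 0.0, -0.074, 80], [0.275, -0.22, 0.004, 0.0, 0.0, -0.148, 80], [0.412, -0.331, 0.005, 0.0, 0.0, -0.222, 80], [0.549, -0.441, 0.007, 0.0, 0.0, -0.297, 80], [0.687, -0.551, 0.009, 0.0, 0.0, -0.371, 80]]
[[0.175, -0.017, 0.002, 0.0, 0.0, -0.074, 80]]
```

```bash
python3 - <<'E'
from h import *
a=eyes.camera("top");b=eyes.camera("side")
np.savez("v.npz",a=a["image"],b=b["image"])
def z(c,x0,y0,w,h,s): return cv2.resize(c["image"][y0:y0+h,x0:x0+w],(w*s,h*s),interpolation=cv2.INTER_CUBIC)
im=np.zeros((600,800,3),np.uint8)
im[:345,:360]=z(a,255,185,120,115,3)
im[:320,380:800]=z(b,250,215,140,80,3)[:,:420] if 0 else np.pad(z(b,250,215,140,90,3),((0,50),(0,0),(0,0)))[:320]
im[345:600,:270]=z(a,125,205,90,85,3)
im[345:579,300:594]=z(b,230,145,98,78,3)
im[350:530,600:800]=z(a,425,190,100,90,2)
cv2.imwrite("pics/z2.png",im[:,:,::-1])
for c,z0 in((a,0),(b,0)):
    for l,zz in (("mount1",.03),("lens1",.003),("cover",.003),("nut",.007)):
        print(l,[(round(d["p"],2),np.round(d["xy"]).tolist(),np.round(atz(c,d["xy"],zz)[:2],3).tolist()) for d in eyes.landmark_of(c,l)])
E
```

```text
mount1 [(0.74, [345.0, 240.0], [0.569, -0.052]), (0.65, [295.0, 269.0], [0.517, 0.046]), (0.63, [298.0, 214.0], [0.623, 0.038]), (0.63, [200.0, 251.0], [0.556, 0.23])]
lens1 [(0.67, [143.0, 279.0], [0.505, 0.354]), (0.61, [201.0, 251.0], [0.558, 0.236]), (0.55, [161.0, 223.0], [0.618, 0.318])]
cover [(0.68, [473.0, 243.0], [0.558, -0.307])]
nut [(0.54, [296.0, 213.0], [0.628, 0.042]), (0.51, [468.0, 315.0], [0.417, -0.288])]
mount1 [(0.64, [280.0, 243.0], [0.509, 0.051]), (0.59, [342.0, 233.0], [0.632, 0.04])]
lens1 [(0.92, [246.0, 178.0], [0.495, 0.346]), (0.91, [282.0, 197.0], [0.557, 0.239]), (0.66, [298.0, 171.0], [0.623, 0.335])]
cover [(0.9, [379.0, 400.0], [0.565, -0.31]), (0.23, [421.0, 250.0], [0.771, -0.03])]
nut [(0.67, [276.0, 420.0], [0.415, -0.293]), (0.36, [279.0, 182.0], [0.565, 0.294])]
```

View pics/z2.png

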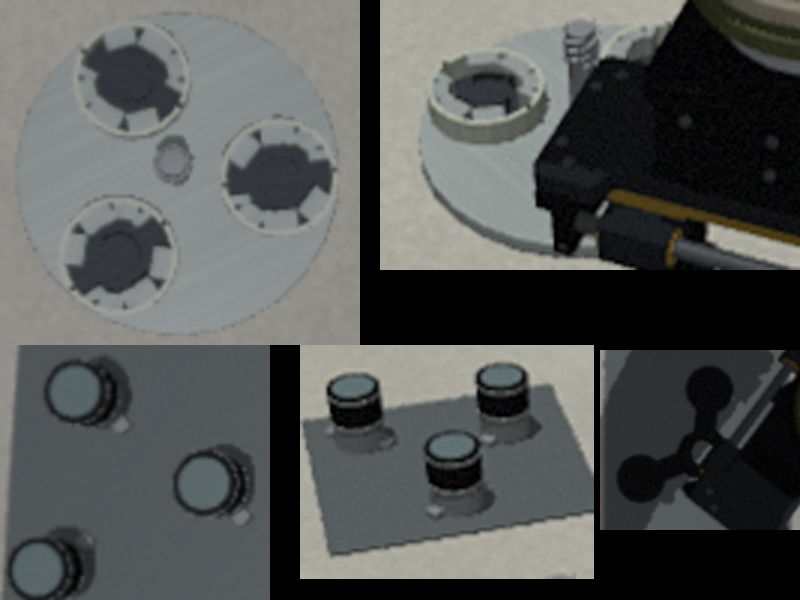

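Top crop: the slots show as dark openings on each collar, and the lugs as light tabs. The cover is on the mat but partly hidden by the arm. Next I'll measure slot and lug angles numerically.

```bash
cat > ang.py <<'E'
from h import *
from scipy.optimize import minimize
def gray(c): return cv2.cvtColor(c["image"],cv2.COLOR_RGB2GRAY).astype(np.float32)
def samp(c,P,g=None):
    g=gray(c) if g is None else g
    p=proj(c,P).astype(np.float32); return cv2.remap(g,p[:,0].reshape(-1,1),p[:,1].reshape(-1,1),cv2.INTER_LINEAR).ravel()
def slots(c,cx,cy):
    a=np.radians(np.arange(0,360,2)); out=[]
    for rr in (.0235,.025,.0265,.028):
        out.append(samp(c,np.c_[cx+rr*np.cos(a),cy+rr*np.sin(a),np.full(len(a),.03)]))
    v=np.mean(out,0); w=np.roll(v,90); f=(v+w)/2  # fold by 180deg
    f=f[:90]; d=np.maximum(np.median(f)-f,0)
    k=np.ones(15); k=np.array([np.sum(np.roll(f,-j)[:18]) for j in range(90)])  # 36deg window
    j=np.argmin(k); return (2*(j+8.5))%180, v
E
python3 - <<'E'
from ang import *
c=eyes.camera("top")
P=np.array([atz(c,p,.03)[:2] for p in [(348,243.7),(299,211.3),(294.7,270)]]); m=P.mean(0); print(np.round(P,4),"mean",m)
D=P-m; print(np.linalg.norm(D,axis=1),np.degrees(np.arctan2(D[:,1],D[:,0])))
for p in P:
    ang,v=slots(c,*p); print(ang); print(v[::5].astype(int))
# lenses lugs: region brightness
for xy in [(165,231.75),(205.75,262.25),(154.2,269.5),(140,291)]: print("lug",np.round(atz(c,xy,.009)[:2],4))
for l in eyes.landmark_of(c,"lens1"): print(l["p"],atz(c,l["xy"],.003))
# lens top discs: grey-blue circle centroid
for xy in [(152,221),(195,251),(140,280)]:
    print("topcentre",np.round(atz(c,xy,.053)[:2],4))
E
```

```text
[[ 0.5627 -0.057 ]
 [ 0.6281  0.0355]
 [ 0.5152  0.0464]] mean [0.56864685 0.00828049]
[0.06558169 0.06537896 0.06563057] [-95.23542174  24.6129593  144.5356086 ]
93.0
[134 135 129  98 130 131 129 115  57  54  55  65 125 111 120 116 136 134
 137 137 121 114 136 137 135 116  56  56  54  67 130 123 126 120 131 133]
55.0
[117 122 121 113  69  51  52  56 111 104 106 107 128 132 133 134 123 109
 134 136 135 126  58  53  54  55 118 126 130 126 124 133 131 131 130 103]
121.0
[116 128 132 131 132 125 107 121 126 124  89  54  56  55  91 125 116 121
 129 139 138 139 139  99 125 139 139 138 116  54  54  56  65 131 128 123]
lug [0.5982 0.3071]
lug [0.5352 0.224 ]
lug [0.5232 0.3294]
lug [0.4809 0.359 ]
0.86 [0.61997922 0.32440247 0.003     ]
0.66 [0.50723872 0.35110564 0.003     ]
0.55 [0.55635179 0.22876022 0.003     ]
0.37 [ 0.77921879 -0.0369895   0.003     ]
topcentre [0.6151 0.3177]
topcentre [0.5553 0.2332]
topcentre [0.5026 0.3412]
```

```bash
python3 - <<'E'
from ang import *
c=eyes.camera("top"); im=c["image"].astype(int)
# lens glass top: bluish-grey blobs on dark mat
hsv=cv2.cvtColor(c["image"],cv2.COLOR_RGB2HSV); 
for xy in [(152,221),(195,251),(140,280)]:
    x,y=xy; ref=im[y-1:y+2,x-1:x+2].reshape(-1,3).mean(0)
    m=np.zeros(im.shape[:2],np.uint8); w=np.abs(im-ref).sum(2)<45; m[y-14:y+15,x-14:x+15]=w[y-14:y+15,x-14:x+15]
    n,l,s,ce=cv2.connectedComponentsWithStats(m); k=l[y,x]; print(ref,s[k,4],ce[k],np.round(atz(c,ce[k],.053)[:2],4))
b=eyes.camera("side")
for q in [(292.7,176),(275,200.3),(240.3,173.3),(259.3,176.7)]: print("side lug",np.round(atz(b,q,.009)[:2],4))
st(); plan([(.557,.236,.12,-60,80)])
E
```

```text
[ 87.55555556 100.88888889 104.44444444] 192 [149.35416667 220.02604167] [0.6172 0.3231]
[ 90.88888889 104.11111111 105.33333333] 210 [192.55238095 250.7047619 ] [0.556  0.2379]
[ 89.55555556 101.33333333 105.11111111] 196 [137.  279.5] [0.5037 0.3472]
side lug [0.6017 0.3065]
side lug [0.5384 0.2233]
side lug [0.4859 0.3609]
side lug [0.5259 0.3306]
t 24.98 pos [ 0.5636 -0.3102  0.1484] F [-0.7  0.4 -0.5] w 0.0695 
R [[0.643, 0.766, -0.0], [0.766, -0.643, 0.0], [0.0, -0.0, -1.0]] q [ 0.2   0.43  0.31  1.52 -0.13  1.22 -0.17]
[[0.148, -0.127, 0.01, 0.0, 0.0, 0.016, 80], [0.296, -0.254, 0.02, 0.0, 0.0, 0.032, 80], [0.444, -0.382, 0.03, 0.0, 0.0, 0.048, 80], [0.591, -0.509, 0.041, 0.0, 0.0, 0.063, 80], [0.739, -0.636, 0.051, 0.0, 0.0, 0.079, 80]]
[[0.131, -0.145, 0.01, 0.0, 0.0, 0.016, 80], [0.262, -0.289, 0.02, 0.0, 0.0, 0.032, 80], [0.393, -0.434, 0.03, 0.0, 0.0, 0.048, 80], [0.524, -0.578, 0.041, 0.0, 0.0, 0.063, 80], [0.655, -0.723, 0.051, 0.0, 0.0, 0.079, 80]]
[[0.112, -0.16, 0.01, 0.0, 0.0, 0.016, 80], [0.224, -0.32, 0.02, 0.0, 0.0, 0.032, 80], [0.336, -0.479, 0.03, 0.0, 0.0, 0.048, 80], [0.448, -0.639, 0.041, 0.0, 0.0, 0.063, 80]]
```

>>> play_rows(
  motion=[
    [0.148,-0.127,0.01,0,0,0.016,80],
    [0.296,-0.254,0.02,0,0,0.032,80],
    [0.444,-0.382,0.03,0,0,0.048,80],
    [0.591,-0.509,0.04,0,0,0.064,80],
    [0.739,-0.636,0.05,0,0,0.08,80],
  ],
)

```text
time: 25.6
ee_pos: [0.5612, -0.114, 0.1385]
eef_rot: [0.931, 0.364, 0.0, 0.0]
ft_force: [0.8, -0.3, -0.1]
width: 0.0694
```

>>> play_rows(
  motion=[
    [0.131,-0.145,0.01,0,0,0.016,80],
    [0.262,-0.289,0.02,0,0,0.032,80],
    [0.393,-0.434,0.03,0,0,0.048,80],
    [0.524,-0.578,0.04,0,0,0.064,80],
    [0.655,-0.723,0.05,0,0,0.08,80],
  ],
)

```text
time: 26.22
ee_pos: [0.5591, 0.0811, 0.1286]
eef_rot: [0.952, 0.305, 0.0, -0.0]
ft_force: [-0.2, 0.5, 0.3]
width: 0.0694
```

>>> play_rows(
  motion=[
    [0.112,-0.16,0.01,0,0,0.016,80],
    [0.224,-0.32,0.02,0,0,0.032,80],
    [0.336,-0.479,0.03,0,0,0.048,80],
    [0.448,-0.639,0.04,0,0,0.064,80],
    [0.448,-0.639,0.04,0,0,0.064,80],
  ],
)

```text
time: 26.85
ee_pos: [0.5565, 0.24, 0.1201]
eef_rot: [0.966, 0.26, -0.0, -0.001]
ft_force: [-0.3, -0.4, 0.6]
width: 0.0696
```

>>> play_rows(
  motion=[
    [0,0,0,0,0,0,80],
  ],
)

```text
time: 26.98
ee_pos: [0.5578, 0.2352, 0.1204]
eef_rot: [0.966, 0.257, -0.0, 0.0]
ft_force: [0.4, -0.2, 0.2]
width: 0.0694
```

```bash
python3 - <<'E'
from h import *
st(); plan([(.557,.239,.027,-60,80)])
c=eyes.camera("side"); save(c,"l1",(200,130,360,250),5)
E
```

```text
t 26.98 pos [0.5578 0.2352 0.1204] F [ 0.4 -0.2  0.2] w 0.0694 
R [[0.868, 0.497, 0.0], [0.497, -0.868, -0.001], [-0.0, 0.001, -1.0]] q [-0.54  0.36  0.08  1.65 -0.03  1.14 -1.5 ]
[[0.002, -0.006, 0.156, 0.0, 0.0, -0.001, 80], [0.004, -0.012, 0.311, 0.0, 0.0, -0.001, 80], [0.006, -0.018, 0.467, 0.0, 0.0, -0.002, 80]]
```

View pics/l1.png

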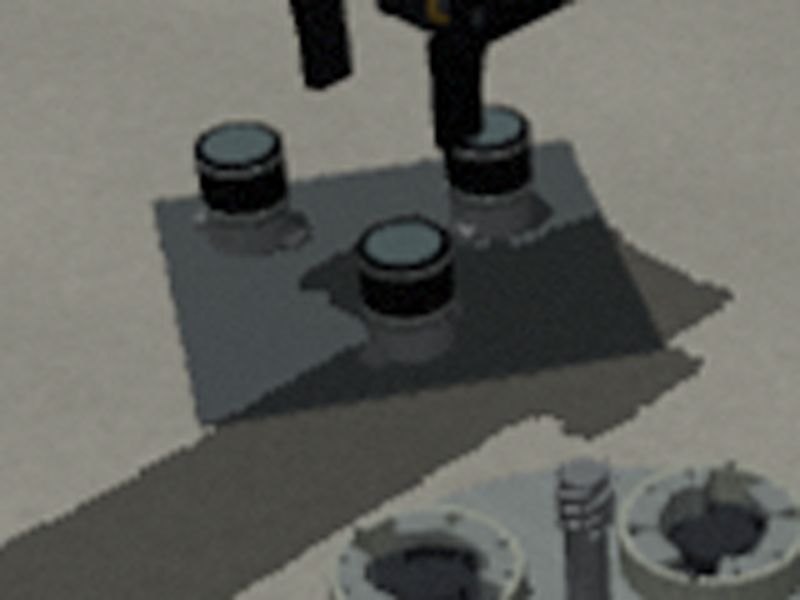

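The fingers straddle lens B (crop 405,260) from above. Descend, then grip twice at 90° to centre it.

>>> play_rows(
  motion=[
    [0.006,-0.018,0.16,0,0,0,80],
    [0.006,-0.018,0.31,0,0,0,80],
    [0.006,-0.018,0.44,0,0,0,80],
    [0.006,-0.018,0.467,0,0,0,80],
    [0.006,-0.018,0.467,0,0,0,80],
  ],
  squeeze=6,
)

```text
time: 27.65
ee_pos: [0.5574, 0.2391, 0.0277]
eef_rot: [0.966, 0.257, 0.0, 0.0]
ft_force: [0.7, 0.2, 0.7]
width: 0.0694
```

>>> play_rows(
  motion=[
    [0,0,0,0,0,0,0],
    [0,0,0,0,0,0,0],
    [0,0,0,0,0,0,0],
    [0,0,0,0,0,0,0],
    [0,0,0,0,0,0,0],
  ],
)

```text
time: 28.28
ee_pos: [0.5572, 0.2396, 0.0275]
eef_rot: [0.966, 0.257, 0.0, -0.0]
ft_force: [-0.8, -0.6, 3.3]
width: 0.0417
```

>>> play_rows(
  motion=[
    [0,0,0,0,0,0,70],
    [0,0,0,0,0,0,70],
    [0,0,0,0,0,0,70],
    [0,0,0,0,0,-0.11,70],
    [0,0,0,0,0,-0.22,70],
  ],
)

```text
time: 28.9
ee_pos: [0.5568, 0.2398, 0.0269]
eef_rot: [0.906, 0.422, -0.0, -0.0]
ft_force: [0.0, 0.0, -0.1]
width: 0.061
```

>>> play_rows(
  motion=[
    [0,0,0,0,0,-0.11,70],
    [0,0,0,0,0,-0.22,70],
    [0,0,0,0,0,-0.33,70],
    [0,0,0,0,0,-0.44,70],
    [0,0,0,0,0,-0.555,70],
  ],
)

```text
time: 29.52
ee_pos: [0.5569, 0.2396, 0.0269]
eef_rot: [0.643, 0.765, -0.0, -0.0]
ft_force: [-0.0, 0.1, 0.2]
width: 0.0606
```

>>> play_rows(
  motion=[
    [0,0,0,0,0,-0.11,70],
    [0,0,0,0,0,-0.222,70],
    [0,0,0,0,0,-0.222,0],
    [0,0,0,0,0,-0.222,0],
    [0,0,0,0,0,-0.222,0],
  ],
)

```text
time: 30.15
ee_pos: [0.5569, 0.2397, 0.0271]
eef_rot: [0.504, 0.863, -0.0, 0.0]
ft_force: [-0.1, -0.8, 0.1]
width: 0.0416
```

>>> play_rows(
  motion=[
    [0,0,0,0,0,0,0],
    [0,0,0,0,0,0,0],
    [0,0,0,0,0,0,0],
  ],
  squeeze=25,
)

```text
time: 30.52
ee_pos: [0.5569, 0.2397, 0.027]
eef_rot: [0.504, 0.864, -0.0, -0.0]
ft_force: [-0.4, 0.4, -0.6]
width: 0.0417
```

```bash
python3 - <<'E'
from h import *
st()
E
```

```text
t 30.52 pos [0.5569 0.2397 0.027 ] F [-0.4  0.4 -0.6] w 0.0417 
R [[-0.493, 0.87, -0.0], [0.87, 0.493, 0.0], [0.0, -0.0, -1.0]] q [-0.3   0.48 -0.23  1.7   0.13  0.98 -0.06]
```

```bash
python3 - <<'E'
from h import *
plan([(.557,.2397,.10,29.5,0),(.6294,.0388,.10,51,0)])
E
```

```text
[[0.0, 0.0, -0.182, 0.0, 0.0, 0.0, 0], [0.0, 0.001, -0.365, 0.0, 0.0, 0.0, 0], [-0.176, -0.03, -0.365, 0.0, 0.0, -0.039, 0], [-0.351, -0.06, -0.365, 0.0, 0.0, -0.079, 0], [-0.527, -0.09, -0.365, 0.0, 0.0, -0.119, 0]]
[[-0.167, -0.062, 0.0, 0.0, 0.0, -0.04, 0], [-0.334, -0.124, 0.0, 0.0, 0.0, -0.08, 0], [-0.5, -0.186, 0.0, 0.0, 0.0, -0.119, 0]]
```

>>> play_rows(
  motion=[
    [0,0,-0.18,0,0,0,0],
    [0,0,-0.365,0,0,0,0],
    [-0.176,-0.03,-0.365,0,0,-0.04,0],
    [-0.351,-0.06,-0.365,0,0,-0.08,0],
    [-0.527,-0.09,-0.365,0,0,-0.119,0],
  ],
)

```text
time: 31.15
ee_pos: [0.5934, 0.1381, 0.1]
eef_rot: [0.42, 0.908, -0.0, -0.0]
ft_force: [0.4, 1.0, -1.3]
width: 0.0412
```

>>> play_rows(
  motion=[
    [-0.167,-0.062,0,0,0,-0.04,0],
    [-0.334,-0.124,0,0,0,-0.08,0],
    [-0.5,-0.186,0,0,0,-0.119,0],
    [-0.5,-0.186,0,0,0,-0.119,0],
    [-0.5,-0.186,0,0,0,-0.119,0],
  ],
)

```text
time: 31.78
ee_pos: [0.6291, 0.0395, 0.0998]
eef_rot: [0.334, 0.943, 0.0, -0.0]
ft_force: [0.2, 0.5, -1.9]
width: 0.0415
```

```bash
python3 - <<'E'
from h import *
st(); plan([(.6294,.0388,.058,51,0)])
c=eyes.camera("side"); save(c,"m1",(290,170,420,270),6)
E
```

```text
t 31.77 pos [0.6291 0.0395 0.0998] F [ 0.2  0.5 -1.9] w 0.0415 
R [[-0.777, 0.63, -0.001], [0.63, 0.777, 0.001], [0.001, 0.0, -1.0]] q [ 0.03  0.44 -0.21  1.58  0.1   1.13  0.69]
[[-0.002, -0.001, 0.104, 0.0, 0.0, 0.0, 0], [-0.003, -0.002, 0.209, 0.0, 0.0, -0.001, 0]]
```

View pics/m1.png

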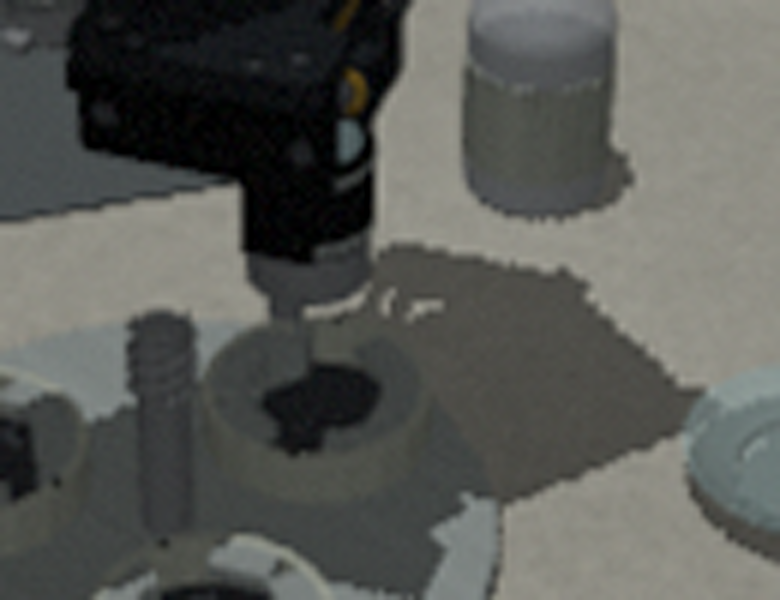

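The lens hangs over mount 2 (crop 310,230). Its near lug shows at crop (290,310), with the slot below at (297,430). Checking the lug angle by projection.

```bash
python3 - <<'E'
from h import *
c=eyes.camera("side")
for a in (45,50,55,60,65):
    d=np.array([-np.cos(np.radians(a)),-np.sin(np.radians(a)),0])
    p=proj(c,[np.array([.628,.038,.078])+.028*d]); q=proj(c,[np.array([.628,.0365,.03])+.026*d])
    print(a,((p-[290,170])*6).round(),((q-[290,170])*6).round())
E
```

```text
45 [[265. 317.]] [[270. 434.]]
50 [[272. 319.]] [[277. 436.]]
55 [[279. 320.]] [[283. 437.]]
60 [[287. 321.]] [[290. 438.]]
65 [[295. 322.]] [[297. 439.]]
```

>>> play_rows(
  motion=[
    [-0.001,-0.002,0.1,0,0,-0.02,0],
    [-0.001,-0.002,0.2,0,0,-0.02,0],
    [-0.001,-0.002,0.22,0,0,-0.02,0],
    [-0.001,-0.002,0.24,0,0,-0.02,0],
    [-0.001,-0.002,0.25,0,0,-0.02,0],
  ],
)

```text
time: 32.5
ee_pos: [0.6306, 0.0373, 0.0516]
eef_rot: [0.32, 0.948, -0.0, 0.001]
ft_force: [0.2, -2.9, 13.2]
width: 0.0414
```

>>> play_rows(
  motion=[
    [0,0,0.005,0,0,0,0],
    [0,0,0.01,0,0,0,0],
  ],
)

```text
time: 32.75
ee_pos: [0.6316, 0.0369, 0.0503]
eef_rot: [0.32, 0.947, 0.0, 0.002]
ft_force: [1.9, -4.1, 11.3]
width: 0.0414
```

>>> play_rows(
  motion=[
    [-0.01,0,0.003,0,0,-0.03,0],
    [-0.01,0,0.005,0,0,-0.06,0],
    [-0.01,0,0.005,0,0,-0.09,0],
  ],
)

```text
time: 33.12
ee_pos: [0.6335, 0.0365, 0.0487]
eef_rot: [0.251, 0.968, 0.001, 0.003]
ft_force: [6.5, -1.6, 0.3]
width: 0.0415
```

>>> play_rows(
  motion=[
    [0,0,0.0,0,0,0.06,0],
    [0,0,0.0,0,0,0.12,0],
    [0,0,0.0,0,0,0.18,0],
  ],
)

```text
time: 33.5
ee_pos: [0.6323, 0.0347, 0.0477]
eef_rot: [0.387, 0.922, -0.001, 0.002]
ft_force: [2.3, -5.9, -0.9]
width: 0.0414
```

```bash
python3 - <<'E'
from h import *
print(st()["torque"])
c=eyes.camera("side"); save(c,"m2",(290,170,420,270),6)
E
```

```text
t 33.5 pos [0.6323 0.0347 0.0477] F [ 2.3 -5.9 -0.9] w 0.0414 
R [[-0.7, 0.714, 0.003], [0.714, 0.7, -0.002], [-0.004, 0.0, -1.0]] q [ 0.01  0.5  -0.18  1.62  0.1   1.03  0.57]
[-1.57061203 -0.70406665  0.43376749]
```

>>> play_rows(
  motion=[
    [-0.01,-0.003,0,0,0,-0.05,0],
    [-0.018,-0.003,0,0,0,-0.1,0],
    [-0.018,-0.003,0,0,0,-0.1,0],
    [-0.018,-0.003,0.005,0,0,-0.1,0],
  ],
)

```text
time: 34.05
ee_pos: [0.6332, 0.0341, 0.0462]
eef_rot: [0.313, 0.95, 0.0, 0.0]
ft_force: [-1.2, 0.1, 0.6]
width: 0.0414
```

```bash
python3 - <<'E'
from h import *
print(st()["torque"])
E
```

```text
t 34.05 pos [0.6332 0.0341 0.0462] F [-1.2  0.1  0.6] w 0.0414 
R [[-0.805, 0.594, 0.0], [0.594, 0.805, 0.0], [-0.0, 0.0, -1.0]] q [ 0.04  0.51 -0.21  1.61  0.12  1.04  0.73]
[-0.18205124  0.10189862  0.00726944]
```

View pics/m2.png

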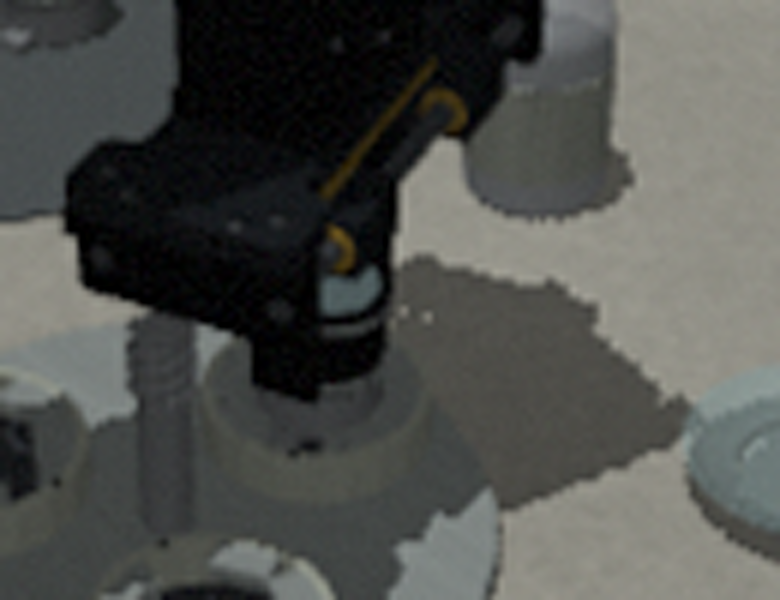

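The lens foot is inside the bore (crop 330,370), and lateral forces are near zero. Pressing down.

>>> play_rows(
  motion=[
    [0,0,0.01,0,0,0,0],
    [0,0,0.02,0,0,0,0],
    [0,0,0.03,0,0,0,0],
    [0,0,0.04,0,0,0,0],
    [0,0,0.04,0,0,0,0],
  ],
)

```text
time: 34.67
ee_pos: [0.6332, 0.0342, 0.0382]
eef_rot: [0.312, 0.95, 0.0, 0.0]
ft_force: [-1.6, -0.8, 4.2]
width: 0.0415
```

```bash
python3 - <<'E'
from h import *
print(st()["torque"])
E
```

```text
t 34.67 pos [0.6332 0.0342 0.0382] F [-1.6 -0.8  4.2] w 0.0415 
R [[-0.806, 0.592, 0.0], [0.592, 0.806, 0.0], [-0.0, 0.0, -1.0]] q [ 0.04  0.52 -0.21  1.62  0.12  1.02  0.73]
[-0.16037566  0.32782864  0.06268603]
```

>>> play_rows(
  motion=[
    [0,0,-0.004,0,0,0.11,0],
    [0,0,-0.004,0,0,0.22,0],
    [0,0,-0.004,0,0,0.33,0],
    [0,0,-0.004,0,0,0.44,0],
    [0,0,-0.004,0,0,0.55,0],
  ],
)

```text
time: 35.3
ee_pos: [0.633, 0.0349, 0.0389]
eef_rot: [0.683, 0.731, 0.0, -0.0]
ft_force: [-3.1, 0.9, 4.2]
width: 0.0415
```

>>> play_rows(
  motion=[
    [0,0,0,0,0,0.1,0],
    [0,0,0,0,0,0.2,0],
    [0,0,0,0,0,0.3,0],
    [0,0,0,0,0,0.4,0],
    [0,0,0,0,0,0.4,0],
  ],
)

```text
time: 35.92
ee_pos: [0.6319, 0.0348, 0.0384]
eef_rot: [0.874, 0.485, -0.001, -0.001]
ft_force: [-6.3, 1.2, 4.2]
width: 0.0417
```

```bash
python3 - <<'E'
from h import *
print(st()["torque"])
E
```

```text
t 35.92 pos [0.6319 0.0348 0.0384] F [-6.3  1.2  4.2] w 0.0417 
R [[0.529, 0.849, -0.003], [0.849, -0.529, 0.0], [-0.001, -0.002, -1.0]] q [-0.19  0.51  0.08  1.63 -0.05  1.01 -0.65]
[ 0.12492043  1.52675326 -0.06450436]
```

>>> play_rows(
  motion=[
    [-0.005,-0.008,0,0,0,0.06,0],
    [-0.005,-0.008,0,0,0,0.1,0],
    [-0.005,-0.008,0,0,0,0.13,0],
    [-0.005,-0.008,0,0,0,0.13,0],
  ],
)

```text
time: 36.42
ee_pos: [0.6308, 0.0339, 0.0388]
eef_rot: [0.919, 0.394, -0.0, 0.0]
ft_force: [-2.7, -3.1, 4.6]
width: 0.0411
```

```bash
python3 - <<'E'
from h import *
print(st()["torque"])
E
```

```text
t 36.42 pos [0.6308 0.0339 0.0388] F [-2.7 -3.1  4.6] w 0.0411 
R [[0.689, 0.725, -0.001], [0.725, -0.689, -0.001], [-0.001, -0.0, -1.0]] q [-0.22  0.5   0.12  1.64 -0.07  1.01 -0.84]
[-0.54025507  0.94485117  0.45538888]
```

Stop torque felt. Now let it rise and check the lock with a light pull.

>>> play_rows(
  motion=[
    [0,0,-0.01,0,0,0,0],
    [0,0,-0.02,0,0,0,0],
    [0,0,-0.03,0,0,-0.03,0],
    [0,0,-0.04,0,0,-0.03,0],
    [0,0,-0.04,0,0,-0.03,0],
  ],
)

```text
time: 37.05
ee_pos: [0.6303, 0.0339, 0.0439]
eef_rot: [0.91, 0.416, -0.001, -0.0]
ft_force: [8.8, -0.8, -25.0]
width: 0.0418
```

```bash
python3 - <<'E'
from h import *
print(st()["torque"])
E
```

```text
t 37.05 pos [0.6303 0.0339 0.0439] F [  8.8  -0.8 -25. ] w 0.0418 
R [[0.654, 0.756, -0.002], [0.756, -0.654, -0.0], [-0.002, -0.001, -1.0]] q [-0.21  0.5   0.11  1.63 -0.06  1.02 -0.8 ]
[-0.30022288 -1.72159446  0.0436688 ]
```

>>> play_rows(
  motion=[
    [0,0,0.012,0,0,0,0],
    [0,0,0.012,0,0,0,0],
    [0,0,0.012,0,0,0,65],
    [0,0,0.012,0,0,0,65],
    [0,0,0.012,0,0,0,65],
  ],
)

```text
time: 37.67
ee_pos: [0.6318, 0.0344, 0.0453]
eef_rot: [0.909, 0.416, 0.001, 0.0]
ft_force: [0.1, 0.2, 0.3]
width: 0.0557
```

>>> play_rows(
  motion=[
    [0,0,-0.1,0,0,0,65],
    [0,0,-0.25,0,0,0,80],
    [0,0,-0.4,0,0,0,80],
    [0,0,-0.5,0,0,0,80],
    [0,0,-0.5,0,0,0,80],
  ],
)

```text
time: 38.3
ee_pos: [0.6326, 0.0342, 0.1475]
eef_rot: [0.909, 0.416, 0.002, 0.001]
ft_force: [-0.1, 0.3, 0.5]
width: 0.0692
```

```bash
python3 - <<'E'
from h import *
st()
plan([(.600,.20,.14,-60,80)])
E
```

```text
t 38.3 pos [0.6326 0.0342 0.1475] F [-0.1  0.3  0.5] w 0.0692 
R [[0.654, 0.757, 0.005], [0.757, -0.654, 0.001], [0.004, 0.003, -1.0]] q [-0.22  0.39  0.12  1.54 -0.05  1.2  -0.8 ]
[[0.104, -0.133, 0.008, 0.0, 0.0, 0.043, 80], [0.208, -0.266, 0.015, 0.0, 0.0, 0.085, 80], [0.312, -0.399, 0.023, 0.0, 0.0, 0.128, 80], [0.416, -0.532, 0.03, 0.0, 0.0, 0.17, 80], [0.521, -0.665, 0.038, 0.0, 0.0, 0.213, 80]]
```

```bash
cat >> ang.py <<'E'
def lenstops(c,z=.053):
    im=c["image"].astype(int); w=(np.abs(im-np.array([89,102,105])).sum(2)<45).astype(np.uint8)
    m=np.zeros_like(w); m[190:310,115:235]=w[190:310,115:235]
    n,l,s,ce=cv2.connectedComponentsWithStats(m)
    return [(s[k,4],np.round(ce[k],1),np.round(atz(c,ce[k],z)[:2]+[.001,.002],4)) for k in range(1,n) if 120<s[k,4]<300]
E
python3 - <<'E'
from ang import *
c=eyes.camera("top")
for x in lenstops(c): print(x)
for n in ("top","side"):
    cc=eyes.camera(n); print([(round(d["p"],2),np.round(atz(cc,d["xy"],.003)[:2],3)) for d in eyes.landmark_of(cc,"lens1")])
im=np.load("v.npz")["a"]; g=cv2.GaussianBlur(cv2.cvtColor(im,cv2.COLOR_RGB2GRAY).astype(np.float32),(3,3),.8)
a=np.radians(np.arange(0,360,3))
def ring(cx,cy,r,z): return samp(c,np.c_[cx+r*np.cos(a),cy+r*np.sin(a),np.full(len(a),z)],g)
def cost(v):
    x,y,p=v; s=0
    s-=np.abs(ring(x,y,.1045,.012)-ring(x,y,.1085,.012)).mean()
    for k in range(3):
        t=np.radians(p+120*k); mx,my=x+.066*np.cos(t),y+.066*np.sin(t)
        s-=(ring(mx,my,.0365,.03)-ring(mx,my,.0395,.03)).mean()
        s-=(ring(mx,my,.032,.03)-ring(mx,my,.0,.03)).mean()*.2
        s-=(ring(mx,my,.0245,.03)-ring(mx,my,.019,.03)).mean()*.5
    return s
best=min((minimize(cost,(.569+dx,.009+dy,-95),method="Nelder-Mead",options=dict(initial_simplex=[(.569+dx,.009+dy,-95),(.573+dx,.009+dy,-95),(.569+dx,.013+dy,-95),(.569+dx,.009+dy,-91)])) for dx in(-.003,.003) for dy in(-.003,.003)),key=lambda o:o.fun)
print(best.x,best.fun)
x,y,p=best.x; c2=dict(c); c2["image"]=im
for k in range(3):
    t=np.radians(p+120*k); q=(x+.066*np.cos(t),y+.066*np.sin(t)); an,v=slots(c2,*q); print(np.round(q,4),an); print(v[::3].astype(int))
E
```

```text
(np.int32(192), array([149.4, 220. ]), array([0.6182, 0.3251]))
(np.int32(198), array([137. , 279.5]), array([0.5047, 0.3492]))
[(0.85, array([0.616, 0.322])), (0.74, array([0.508, 0.347]))]
[(0.91, array([0.641, 0.05 ])), (0.83, array([0.507, 0.338])), (0.7, array([0.624, 0.335])), (0.62, array([ 0.416, -0.292]))]
[ 5.68968510e-01  9.66080332e-03 -9.55097969e+01] -127.68675994873047
[ 0.5626 -0.056 ] 93.0
[135 135 135 130  94 110 133 134 135 134 133 131 100  60  54  54  54  55
  56 102 131 125 121 124 124 120 128 137 135 136 137 137 137 135 103  99
 129 134 135 133 132 130 105  60  53  56  55  54  60  97 127 119 116 119
 119 116 126 135 132 133]
[0.629 0.037] 57.0
[127 129 130 129 130 122  89  56  50  52  53  52  63 111 126 122 120 120
 119 118 128 133 133 133 133 133 134 129  93 112 130 131 132 133 130 128
  96  57  53  53  54  52  60 101 124 117 115 116 115 115 124 129 129 130
 132 131 131 124  94 111]
[0.5152 0.048 ] 121.0
[118 129 136 134 135 135 135 136 127  88 123 133 135 136 136 134 128  85
  58  53  55  56  54  59 110 131 129 123 123 123 122 131 138 137 137 137
 138 137 132  88 113 134 134 135 135 135 128  95  54  55  54  56  54  67
 113 129 123 119 118 117]
```

```bash
python3 - <<'E'
from h import *
st(); plan([(.505,.349,.12,-30,80)])
E
```

```text
t 38.55 pos [0.6306 0.0341 0.1434] F [-0.2 -0.   1.1] w 0.0695 
R [[0.654, 0.757, -0.002], [0.757, -0.654, -0.0], [-0.001, -0.001, -1.0]] q [-0.22  0.4   0.12  1.55 -0.05  1.2  -0.8 ]
[[0.087, -0.167, 0.013, 0.0, 0.0, -0.013, 80], [0.174, -0.334, 0.026, 0.0, 0.0, -0.027, 80], [0.26, -0.502, 0.039, 0.0, 0.0, -0.04, 80], [0.347, -0.669, 0.052, 0.0, 0.0, -0.053, 80], [0.434, -0.836, 0.065, 0.0, 0.0, -0.067, 80]]
[[0.104, -0.157, 0.013, 0.0, 0.0, -0.013, 80], [0.208, -0.314, 0.026, 0.0, 0.0, -0.027, 80], [0.311, -0.472, 0.039, 0.0, 0.0, -0.04, 80], [0.415, -0.629, 0.052, 0.0, 0.0, -0.053, 80]]
```

>>> play_rows(
  motion=[
    [0.087,-0.167,0.013,0,0,-0.013,80],
    [0.174,-0.334,0.026,0,0,-0.027,80],
    [0.26,-0.502,0.039,0,0,-0.04,80],
    [0.347,-0.669,0.052,0,0,-0.053,80],
    [0.434,-0.836,0.065,0,0,-0.067,80],
  ],
)

```text
time: 39.17
ee_pos: [0.5605, 0.2101, 0.1306]
eef_rot: [0.886, 0.464, -0.001, -0.0]
ft_force: [0.2, 1.1, 0.2]
width: 0.0695
```

>>> play_rows(
  motion=[
    [0.104,-0.157,0.013,0,0,-0.013,80],
    [0.208,-0.314,0.026,0,0,-0.027,80],
    [0.311,-0.472,0.039,0,0,-0.04,80],
    [0.415,-0.629,0.052,0,0,-0.053,80],
    [0.415,-0.629,0.052,0,0,-0.053,80],
  ],
)

```text
time: 39.8
ee_pos: [0.5028, 0.3524, 0.12]
eef_rot: [0.865, 0.502, -0.001, -0.001]
ft_force: [-0.4, -0.4, -0.7]
width: 0.0696
```

>>> play_rows(
  motion=[
    [0,0,0,0,0,0,80],
    [0,0,0,0,0,0,80],
  ],
)

```text
time: 40.05
ee_pos: [0.5062, 0.3477, 0.1209]
eef_rot: [0.867, 0.499, -0.0, 0.0]
ft_force: [0.1, -0.4, 0.3]
width: 0.0699
```

```bash
python3 - <<'E'
from ang import *
st(); plan([(.505,.349,.027,-30,80)])
c=eyes.camera("side"); print([(round(d["p"],2),np.round(atz(c,d["xy"],.003)[:2],3)) for d in eyes.landmark_of(c,"lens1")])
E
```

```text
t 40.05 pos [0.5062 0.3477 0.1209] F [ 0.1 -0.4  0.3] w 0.0699 
R [[0.502, 0.865, 0.0], [0.865, -0.502, -0.001], [-0.001, 0.0, -1.0]] q [-0.63  0.38 -0.06  1.61  0.03  1.15 -1.22]
[[0.001, -0.003, 0.156, 0.0, 0.0, -0.001, 80], [0.002, -0.006, 0.313, 0.0, 0.0, -0.001, 80], [0.003, -0.009, 0.469, 0.0, 0.0, -0.002, 80]]
[(0.61, array([0.638, 0.055])), (0.6, array([0.498, 0.345])), (0.6, array([0.623, 0.338]))]
```

Lens C has not moved. Descend and double grip.

>>> play_rows(
  motion=[
    [0.003,-0.008,0.16,0,0,0,80],
    [0.003,-0.008,0.31,0,0,0,80],
    [0.003,-0.008,0.44,0,0,0,80],
    [0.003,-0.008,0.469,0,0,0,80],
    [0.003,-0.008,0.469,0,0,0,80],
  ],
  squeeze=6,
)

```text
time: 40.78
ee_pos: [0.5048, 0.3502, 0.0277]
eef_rot: [0.866, 0.5, 0.0, -0.0]
ft_force: [-0.5, -0.3, 0.4]
width: 0.0698
```

>>> play_rows(
  motion=[
    [0,0,0,0,0,0,0],
    [0,0,0,0,0,0,0],
    [0,0,0,0,0,0,0],
    [0,0,0,0,0,0,0],
    [0,0,0,0,0,0,0],
  ],
)

```text
time: 41.4
ee_pos: [0.5048, 0.3504, 0.0277]
eef_rot: [0.866, 0.5, 0.0, 0.0]
ft_force: [-0.3, -1.9, 3.8]
width: 0.042
```

>>> play_rows(
  motion=[
    [0,0,0,0,0,0,70],
    [0,0,0,0,0,0,70],
    [0,0,0,0,0,0,70],
    [0,0,0,0,0,-0.11,70],
    [0,0,0,0,0,-0.22,70],
  ],
)

```text
time: 42.02
ee_pos: [0.5043, 0.3504, 0.0272]
eef_rot: [0.765, 0.643, -0.0, -0.0]
ft_force: [-0.3, -0.6, -0.2]
width: 0.0606
```

>>> play_rows(
  motion=[
    [0,0,0,0,0,-0.11,70],
    [0,0,0,0,0,-0.22,70],
    [0,0,0,0,0,-0.33,70],
    [0,0,0,0,0,-0.44,70],
    [0,0,0,0,0,-0.555,70],
  ],
)

```text
time: 42.65
ee_pos: [0.5043, 0.3504, 0.0272]
eef_rot: [0.422, 0.906, -0.0, -0.0]
ft_force: [-0.3, -0.3, 0.4]
width: 0.0608
```

>>> play_rows(
  motion=[
    [0,0,0,0,0,-0.11,70],
    [0,0,0,0,0,-0.222,70],
    [0,0,0,0,0,-0.222,0],
    [0,0,0,0,0,-0.222,0],
    [0,0,0,0,0,-0.222,0],
  ],
)

```text
time: 43.28
ee_pos: [0.5044, 0.3503, 0.0272]
eef_rot: [0.262, 0.965, -0.0, -0.0]
ft_force: [-0.3, -0.9, -0.4]
width: 0.0417
```

>>> play_rows(
  motion=[
    [0,0,0,0,0,0,0],
    [0,0,0,0,0,0,0],
    [0,0,0,0,0,0,0],
  ],
  squeeze=40,
)

```text
time: 43.65
ee_pos: [0.5044, 0.3504, 0.0272]
eef_rot: [0.261, 0.965, 0.0, -0.0]
ft_force: [-0.3, -1.1, -0.3]
width: 0.0412
```

```bash
python3 - <<'E'
from h import *
s=st(); x,y,z=s["ee_pos"]
plan([(x,y,.10,60,0),(.516,.048,.10,38,0)])
E
```

```text
t 43.65 pos [0.5044 0.3504 0.0272] F [-0.3 -1.1 -0.3] w 0.0412 
R [[-0.863, 0.505, -0.0], [0.505, 0.863, 0.0], [0.0, -0.0, -1.0]] q [-0.4   0.51 -0.36  1.67  0.21  1.    0.21]
[[0.0, 0.0, -0.182, 0.0, 0.0, -0.002, 0], [0.0, 0.0, -0.364, 0.0, 0.0, -0.003, 0], [-0.102, -0.159, -0.364, 0.0, 0.0, 0.027, 0], [-0.203, -0.319, -0.364, 0.0, 0.0, 0.058, 0], [-0.305, -0.478, -0.364, 0.0, 0.0, 0.088, 0]]
[[-0.123, -0.144, 0.0, 0.0, 0.0, 0.031, 0], [-0.245, -0.288, 0.0, 0.0, 0.0, 0.061, 0], [-0.368, -0.432, 0.0, 0.0, 0.0, 0.092, 0], [-0.491, -0.576, 0.0, 0.0, 0.0, 0.122, 0], [-0.614, -0.72, 0.0, 0.0, 0.0, 0.153, 0]]
```

>>> play_rows(
  motion=[
    [0,0,-0.18,0,0,0,0],
    [0,0,-0.364,0,0,0,0],
    [-0.102,-0.159,-0.364,0,0,0.027,0],
    [-0.203,-0.319,-0.364,0,0,0.058,0],
    [-0.305,-0.478,-0.364,0,0,0.088,0],
  ],
)

```text
time: 44.28
ee_pos: [0.5087, 0.236, 0.1001]
eef_rot: [0.328, 0.945, 0.0, 0.0]
ft_force: [-0.4, 0.5, -1.7]
width: 0.0409
```

>>> play_rows(
  motion=[
    [-0.123,-0.144,0,0,0,0.031,0],
    [-0.245,-0.288,0,0,0,0.061,0],
    [-0.368,-0.432,0,0,0,0.092,0],
    [-0.491,-0.576,0,0,0,0.122,0],
    [-0.612,-0.717,0,0,0,0.153,0],
  ],
)

```text
time: 44.9
ee_pos: [0.5162, 0.0475, 0.1001]
eef_rot: [0.439, 0.898, 0.0, 0.0]
ft_force: [-0.1, 0.0, -1.8]
width: 0.0415
```

>>> play_rows(
  motion=[
    [0,0,0,0,0,0,0],
    [0,0,0,0,0,0,0],
    [0,0,0,0,0,0,0],
  ],
)

```text
time: 45.28
ee_pos: [0.5162, 0.0499, 0.1]
eef_rot: [0.437, 0.899, 0.0, -0.0]
ft_force: [-0.5, -0.2, -1.4]
width: 0.0415
```

```bash
python3 - <<'E'
from h import *
st(); plan([(.516,.049,.056,38,0)])
c=eyes.camera("side"); save(c,"m3",(240,180,370,275),6)
for a in (110,115,120,125,130):
    d=-np.array([np.cos(np.radians(a)),np.sin(np.radians(a)),0])
    for s in (1,-1):
        p=proj(c,[np.array([.515,.048,.078])+.028*d*s]); q=proj(c,[np.array([.515,.048,.03])+.026*d*s])
        print(a,((p-[240,180])*6).round(),((q-[240,180])*6).round(),end=" ")
    print()
E
```

```text
t 45.27 pos [0.5162 0.0499 0.1   ] F [-0.5 -0.2 -1.4] w 0.0415 
R [[-0.617, 0.787, -0.0], [0.787, 0.617, 0.0], [0.0, 0.0, -1.0]] q [-0.    0.22 -0.2   1.88  0.05  1.05  0.44]
[[-0.002, -0.002, 0.11, 0.0, 0.0, 0.001, 0], [-0.003, -0.004, 0.22, 0.0, 0.0, 0.001, 0]]
110 [[302. 307.]] [[308. 422.]] 110 [[200. 221.]] [[217. 341.]] 
115 [[308. 303.]] [[314. 419.]] 115 [[194. 224.]] [[211. 344.]] 
120 [[314. 299.]] [[319. 415.]] 120 [[188. 227.]] [[206. 347.]] 
125 [[319. 296.]] [[324. 411.]] 125 [[183. 231.]] [[201. 350.]] 
130 [[324. 291.]] [[328. 407.]] 130 [[178. 235.]] [[197. 354.]]
```

View pics/m3.png

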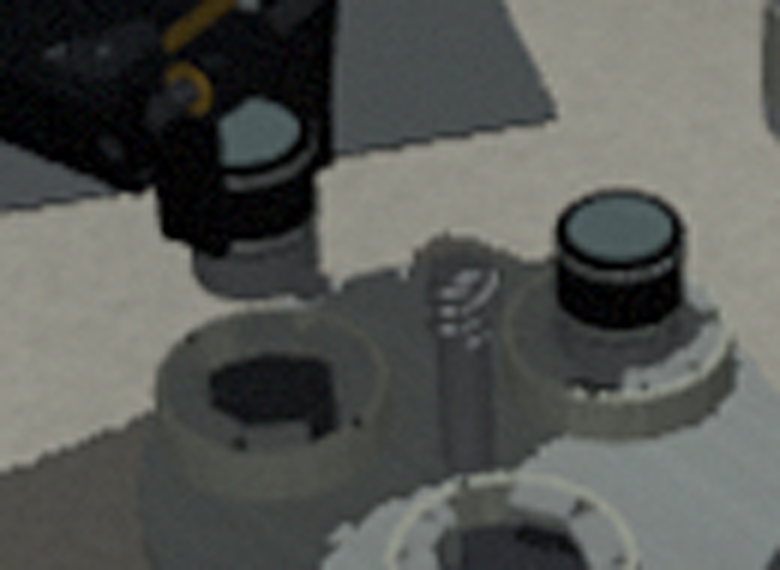

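Mount 2's lens is seated upright (crop 620,260). Lens C hangs over mount 3, its lug near crop (315,285), which fits about 120°. Descending.

>>> play_rows(
  motion=[
    [-0.002,-0.003,0.1,0,0,0,0],
    [-0.002,-0.003,0.2,0,0,0,0],
    [-0.002,-0.003,0.22,0,0,0,0],
    [-0.002,-0.003,0.235,0,0,0,0],
    [-0.002,-0.003,0.245,0,0,0,0],
  ],
)

```text
time: 45.95
ee_pos: [0.5165, 0.0482, 0.0516]
eef_rot: [0.438, 0.899, 0.0, 0.0]
ft_force: [-0.6, -0.0, -2.0]
width: 0.041
```

>>> play_rows(
  motion=[
    [0,0,0.005,0,0,0,0],
    [0,0,0.01,0,0,0,0],
  ],
)

```text
time: 46.2
ee_pos: [0.5163, 0.048, 0.0493]
eef_rot: [0.438, 0.899, 0.0, 0.0]
ft_force: [0.1, -0.5, -0.8]
width: 0.0413
```

```bash
python3 - <<'E'
from h import *
print(st()["torque"])
E
```

```text
t 46.2 pos [0.5163 0.048  0.0493] F [ 0.1 -0.5 -0.8] w 0.0413 
R [[-0.616, 0.788, 0.001], [0.788, 0.616, 0.0], [-0.0, 0.001, -1.0]] q [-0.    0.28 -0.2   1.92  0.07  0.95  0.43]
[-0.03305371 -0.01357337  0.02430863]
```

>>> play_rows(
  motion=[
    [0,0,0.012,0,0,0,0],
    [0,0,0.024,0,0,0,0],
    [0,0,0.036,0,0,0,0],
    [0,0,0.048,0,0,0,0],
    [0,0,0.054,0,0,0,0],
  ],
)

```text
time: 46.82
ee_pos: [0.5162, 0.048, 0.0383]
eef_rot: [0.438, 0.899, 0.0, 0.0]
ft_force: [-1.5, -0.9, 4.2]
width: 0.0417
```

>>> play_rows(
  motion=[
    [0,0,0,0,0,0,0],
    [0,0,0,0,0,0,0],
  ],
)

```text
time: 47.08
ee_pos: [0.5162, 0.048, 0.0384]
eef_rot: [0.438, 0.899, 0.0, 0.0]
ft_force: [-0.1, -0.3, 4.2]
width: 0.041
```

```bash
python3 - <<'E'
from h import *
print(st()["torque"])
E
```

```text
t 47.08 pos [0.5162 0.048  0.0384] F [-0.1 -0.3  4.2] w 0.041 
R [[-0.616, 0.788, 0.0], [0.788, 0.616, 0.0], [-0.0, 0.0, -1.0]] q [-0.01  0.3  -0.2   1.93  0.07  0.92  0.42]
[-0.14598968  0.10608793  0.00589863]
```

Same depth and force as before. Quarter turn clockwise.

>>> play_rows(
  motion=[
    [0,0,-0.004,0,0,0.11,0],
    [0,0,-0.004,0,0,0.22,0],
    [0,0,-0.004,0,0,0.33,0],
    [0,0,-0.004,0,0,0.44,0],
    [0,0,-0.004,0,0,0.55,0],
  ],
)

```text
time: 47.7
ee_pos: [0.5164, 0.0482, 0.0393]
eef_rot: [0.776, 0.631, 0.0, 0.0]
ft_force: [0.7, -0.2, 3.5]
width: 0.0411
```

>>> play_rows(
  motion=[
    [0,0,0,0,0,0.1,0],
    [0,0,0,0,0,0.2,0],
    [0,0,0,0,0,0.3,0],
    [0,0,0,0,0,0.4,0],
    [0,0,0,0,0,0.44,0],
  ],
)

```text
time: 48.32
ee_pos: [0.5165, 0.0482, 0.0393]
eef_rot: [0.943, 0.332, 0.001, 0.0]
ft_force: [0.7, 0.9, 4.1]
width: 0.0409
```

```bash
python3 - <<'E'
from h import *
print(st()["torque"])
E
```

```text
t 48.33 pos [0.5165 0.0482 0.0393] F [0.7 0.9 4.1] w 0.0409 
R [[0.78, 0.626, 0.001], [0.626, -0.78, 0.0], [0.001, 0.0, -1.0]] q [-0.21  0.29  0.03  1.94 -0.01  0.92 -1.07]
[-0.03730079  0.06283901  0.06647491]
```

>>> play_rows(
  motion=[
    [0,0,0,0,0,0.035,0],
    [0,0,0,0,0,0.07,0],
    [0,0,0,0,0,0.07,0],
  ],
)

```text
time: 48.7
ee_pos: [0.517, 0.0474, 0.0394]
eef_rot: [0.96, 0.281, 0.001, 0.001]
ft_force: [3.3, -4.4, 2.3]
width: 0.0413
```

```bash
python3 - <<'E'
from h import *
print(st()["torque"])
E
```

```text
t 48.7 pos [0.517  0.0474 0.0394] F [ 3.3 -4.4  2.3] w 0.0413 
R [[0.842, 0.54, 0.002], [0.54, -0.842, -0.001], [0.001, 0.002, -1.0]] q [-0.22  0.29  0.04  1.94 -0.01  0.92 -1.17]
[-1.13620596 -0.72034565  0.6272812 ]
```

Torque of 0.63 N·m, so the stop is reached. Release and test.

>>> play_rows(
  motion=[
    [0,0,-0.01,0,0,-0.02,0],
    [0,0,-0.02,0,0,-0.04,0],
    [0,0,-0.03,0,0,-0.04,0],
    [0,0,-0.038,0,0,-0.04,0],
    [0,0,-0.038,0,0,-0.04,0],
  ],
)

```text
time: 49.32
ee_pos: [0.5159, 0.048, 0.0449]
eef_rot: [0.95, 0.311, -0.0, 0.0]
ft_force: [12.2, -0.6, -21.1]
width: 0.0412
```

```bash
python3 - <<'E'
from h import *
print(st()["torque"])
E
```

```text
t 49.33 pos [0.5159 0.048  0.0449] F [ 12.2  -0.6 -21.1] w 0.0412 
R [[0.807, 0.591, -0.0], [0.591, -0.807, -0.0], [-0.0, 0.0, -1.0]] q [-0.21  0.28  0.04  1.93 -0.01  0.93 -1.11]
[-0.38639582 -2.73857622  0.11003313]
```

>>> play_rows(
  motion=[
    [0,0,0.01,0,0,0,0],
    [0,0,0.01,0,0,0,0],
    [0,0,0.01,0,0,0,65],
    [0,0,0.01,0,0,0,65],
    [0,0,0.01,0,0,0,65],
  ],
)

```text
time: 49.95
ee_pos: [0.5157, 0.0483, 0.0445]
eef_rot: [0.95, 0.311, -0.0, -0.0]
ft_force: [0.3, -0.0, 0.5]
width: 0.0556
```

>>> play_rows(
  motion=[
    [0,0,-0.1,0,0,0,65],
    [0,0,-0.25,0,0,0,80],
    [0,0,-0.4,0,0,0,80],
    [0,0,-0.5,0,0,0,80],
    [0,0,-0.5,0,0,0,80],
  ],
)

```text
time: 50.58
ee_pos: [0.5168, 0.0483, 0.146]
eef_rot: [0.95, 0.311, 0.001, 0.0]
ft_force: [-0.5, 0.1, -0.1]
width: 0.069
```

>>> play_rows(
  motion=[
    [0,0,0,0,0,0,80],
    [0,0,0,0,0,0,80],
  ],
)

```text
time: 50.82
ee_pos: [0.5154, 0.0479, 0.1436]
eef_rot: [0.95, 0.311, -0.001, -0.0]
ft_force: [0.7, 0.0, 0.4]
width: 0.0695
```

```bash
python3 - <<'E'
from ang import *
st()
c=eyes.camera("top")
L=lenstops(c); print(L)
for n in ("top","side"):
    cc=eyes.camera(n); print([(round(d["p"],2),np.round(atz(cc,d["xy"],.003)[:2],3)) for d in eyes.landmark_of(cc,"lens1")])
    if n=="top": B=cv2.resize(cc["image"][195:275,130:230],(400,320),interpolation=cv2.INTER_CUBIC)
    else: A=cv2.resize(cc["image"][145:205,255:345],(400,267),interpolation=cv2.INTER_CUBIC)
im=np.zeros((320,800,3),np.uint8); im[:,:400]=B; im[:267,400:]=A; cv2.imwrite("pics/la.png",im[:,:,::-1])
plan([(.618,.326,.12,-60,80)])
E
```

```text
t 50.83 pos [0.5154 0.0479 0.1436] F [0.7 0.  0.4] w 0.0695 
R [[0.807, 0.591, -0.002], [0.591, -0.807, -0.0], [-0.002, -0.001, -1.0]] q [-0.22  0.16  0.04  1.85 -0.01  1.14 -1.11]
[(np.int32(187), array([149.3, 220. ]), array([0.6182, 0.3251]))]
[(0.6, array([0.613, 0.328])), (0.52, array([0.632, 0.038]))]
[(0.89, array([0.641, 0.062])), (0.63, array([0.518, 0.071]))]
[[0.154, -0.103, 0.015, 0.0, 0.0, 0.009, 80], [0.308, -0.205, 0.03, 0.0, 0.0, 0.017, 80], [0.462, -0.308, 0.046, 0.0, 0.0, 0.026, 80], [0.616, -0.41, 0.061, 0.0, 0.0, 0.034, 80], [0.771, -0.513, 0.076, 0.0, 0.0, 0.043, 80]]
[[0.147, -0.113, 0.015, 0.0, 0.0, 0.009, 80], [0.294, -0.225, 0.03, 0.0, 0.0, 0.017, 80], [0.44, -0.338, 0.046, 0.0, 0.0, 0.026, 80]]
```

View pics/la.png

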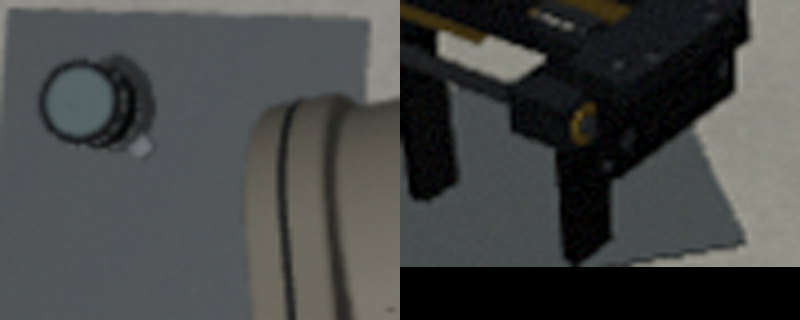

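Lens A is unmoved (crop 80,100), lug at (141,147), so about 40°.

>>> play_rows(
  motion=[
    [0.154,-0.103,0.015,0,0,0.009,80],
    [0.308,-0.205,0.03,0,0,0.017,80],
    [0.462,-0.308,0.046,0,0,0.026,80],
    [0.616,-0.41,0.061,0,0,0.034,80],
    [0.771,-0.513,0.076,0,0,0.043,80],
  ],
)

```text
time: 51.7
ee_pos: [0.5802, 0.223, 0.1292]
eef_rot: [0.961, 0.278, -0.0, -0.0]
ft_force: [0.8, -0.1, -0.0]
width: 0.0695
```

>>> play_rows(
  motion=[
    [0.147,-0.113,0.015,0,0,0.009,80],
    [0.294,-0.225,0.03,0,0,0.017,80],
    [0.44,-0.338,0.046,0,0,0.026,80],
    [0.735,-0.565,0.046,0,0,0.026,80],
    [0.735,-0.565,0.046,0,0,0.026,80],
  ],
)

```text
time: 52.32
ee_pos: [0.6422, 0.4009, 0.1185]
eef_rot: [0.965, 0.261, -0.001, -0.001]
ft_force: [0.2, -0.1, -0.2]
width: 0.0699
```

```bash
python3 - <<'E'
from ang import *
st(); plan([(.618,.326,.12,-60,80)])
E
```

```text
t 52.33 pos [0.6422 0.4009 0.1185] F [ 0.2 -0.1 -0.2] w 0.0699 
R [[0.864, 0.504, -0.002], [0.504, -0.864, 0.002], [-0.001, -0.003, -1.0]] q [-0.59  0.69 -0.05  1.16  0.03  1.3  -1.68]
[[-0.147, 0.131, -0.004, 0.0, 0.0, 0.001, 80], [-0.293, 0.262, -0.008, 0.0, 0.0, 0.003, 80]]
```

>>> play_rows(
  motion=[
    [-0.147,0.131,0,0,0,0,80],
    [-0.293,0.255,0,0,0,0,80],
    [-0.293,0.255,0,0,0,0,80],
    [-0.293,0.255,0,0,0,0,80],
    [-0.293,0.255,0,0,0,0,80],
  ],
)

```text
time: 52.95
ee_pos: [0.6182, 0.3237, 0.1202]
eef_rot: [0.966, 0.259, -0.0, -0.0]
ft_force: [-0.1, -0.1, 0.3]
width: 0.0695
```

```bash
python3 - <<'E'
from ang import *
st(); plan([(.6185,.3265,.027,-60,80)])
c=eyes.camera("side"); print([(round(d["p"],2),np.round(atz(c,d["xy"],.003)[:2],3)) for d in eyes.landmark_of(c,"lens1")])
E
```

```text
t 52.95 pos [0.6182 0.3237 0.1202] F [-0.1 -0.1  0.3] w 0.0695 
R [[0.865, 0.501, -0.0], [0.501, -0.865, 0.001], [0.0, -0.001, -1.0]] q [-0.52  0.55 -0.05  1.36  0.03  1.22 -1.61]
[[0.003, -0.004, 0.155, 0.0, 0.0, 0.0, 80], [0.006, -0.008, 0.311, 0.0, 0.0, 0.001, 80], [0.008, -0.011, 0.466, 0.0, 0.0, 0.001, 80]]
[(0.75, array([0.629, 0.33 ])), (0.68, array([0.518, 0.068])), (0.61, array([0.636, 0.054]))]
```

>>> play_rows(
  motion=[
    [0.006,-0.01,0.16,0,0,0,80],
    [0.006,-0.01,0.31,0,0,0,80],
    [0.006,-0.01,0.44,0,0,0,80],
    [0.006,-0.01,0.466,0,0,0,80],
    [0.006,-0.01,0.466,0,0,0,80],
  ],
  squeeze=6,
)

```text
time: 53.68
ee_pos: [0.6186, 0.3253, 0.0275]
eef_rot: [0.966, 0.259, 0.0, -0.0]
ft_force: [0.6, -0.2, 0.5]
width: 0.0697
```

>>> play_rows(
  motion=[
    [0,0,0,0,0,0,0],
    [0,0,0,0,0,0,0],
    [0,0,0,0,0,0,0],
    [0,0,0,0,0,0,0],
    [0,0,0,0,0,0,0],
  ],
)

```text
time: 54.3
ee_pos: [0.6187, 0.3248, 0.0275]
eef_rot: [0.966, 0.259, 0.0, -0.0]
ft_force: [-0.5, -0.7, 2.9]
width: 0.0417
```

>>> play_rows(
  motion=[
    [0,0,0,0,0,0,70],
    [0,0,0,0,0,0,70],
    [0,0,0,0,0,0,70],
    [0,0,0,0,0,-0.11,70],
    [0,0,0,0,0,-0.22,70],
  ],
)

```text
time: 54.92
ee_pos: [0.6183, 0.3249, 0.027]
eef_rot: [0.906, 0.424, -0.0, 0.0]
ft_force: [0.3, 0.1, -0.3]
width: 0.0612
```

>>> play_rows(
  motion=[
    [0,0,0,0,0,-0.11,70],
    [0,0,0,0,0,-0.22,70],
    [0,0,0,0,0,-0.33,70],
    [0,0,0,0,0,-0.44,70],
    [0,0,0,0,0,-0.555,70],
  ],
)

```text
time: 55.55
ee_pos: [0.6184, 0.3248, 0.027]
eef_rot: [0.642, 0.766, -0.0, -0.0]
ft_force: [-0.7, -0.2, -0.4]
width: 0.0611
```

>>> play_rows(
  motion=[
    [0,0,0,0,0,-0.11,70],
    [0,0,0,0,0,-0.222,70],
    [0,0,0,0,0,-0.222,0],
    [0,0,0,0,0,-0.222,0],
    [0,0,0,0,0,-0.222,0],
  ],
)

```text
time: 56.18
ee_pos: [0.6184, 0.3249, 0.0271]
eef_rot: [0.503, 0.864, -0.0, 0.0]
ft_force: [0.8, 0.6, -0.3]
width: 0.0418
```

>>> play_rows(
  motion=[
    [0,0,0,0,0,0,0],
    [0,0,0,0,0,0,0],
    [0,0,0,0,0,0,0],
  ],
  squeeze=40,
)

```text
time: 56.55
ee_pos: [0.6184, 0.3249, 0.027]
eef_rot: [0.502, 0.865, 0.0, -0.0]
ft_force: [0.5, -0.4, -0.5]
width: 0.0411
```

```bash
python3 - <<'E'
from h import *
s=st(); x,y,z=s["ee_pos"]
plan([(x,y,.13,30,0),(.5635,-.0555,.13,83,0)])
E
```

```text
t 56.55 pos [0.6184 0.3249 0.027 ] F [ 0.5 -0.4 -0.5] w 0.0411 
R [[-0.496, 0.869, -0.0], [0.869, 0.496, 0.0], [0.0, 0.0, -1.0]] q [-0.3   0.67 -0.36  1.42  0.25  1.09 -0.19]
[[0.0, 0.0, -0.172, 0.0, 0.0, -0.001, 0], [0.0, 0.0, -0.343, 0.0, 0.0, -0.002, 0], [0.0, 0.0, -0.515, 0.0, 0.0, -0.003, 0], [-0.152, -0.118, -0.515, 0.0, 0.0, -0.062, 0], [-0.303, -0.236, -0.515, 0.0, 0.0, -0.121, 0]]
[[-0.127, -0.145, 0.0, 0.0, 0.0, -0.059, 0], [-0.253, -0.289, 0.0, 0.0, 0.0, -0.118, 0], [-0.38, -0.434, 0.0, 0.0, 0.0, -0.177, 0], [-0.506, -0.578, 0.0, 0.0, 0.0, -0.236, 0], [-0.633, -0.723, 0.0, 0.0, 0.0, -0.294, 0]]
[[-0.049, -0.186, 0.0, 0.0, 0.0, -0.059, 0], [-0.097, -0.372, 0.0, 0.0, 0.0, -0.118, 0], [-0.146, -0.558, 0.0, 0.0, 0.0, -0.177, 0]]
```

>>> play_rows(
  motion=[
    [0,0,-0.172,0,0,0,0],
    [0,0,-0.343,0,0,0,0],
    [0,0,-0.515,0,0,0,0],
    [-0.152,-0.118,-0.515,0,0,-0.06,0],
    [-0.303,-0.236,-0.515,0,0,-0.12,0],
  ],
)

```text
time: 57.18
ee_pos: [0.6073, 0.2482, 0.1303]
eef_rot: [0.417, 0.909, 0.0, 0.0]
ft_force: [0.7, -1.2, -1.8]
width: 0.0415
```

>>> play_rows(
  motion=[
    [-0.127,-0.145,0,0,0,-0.059,0],
    [-0.253,-0.289,0,0,0,-0.118,0],
    [-0.38,-0.434,0,0,0,-0.177,0],
    [-0.506,-0.578,0,0,0,-0.236,0],
    [-0.633,-0.723,0,0,0,-0.294,0],
  ],
)

```text
time: 57.8
ee_pos: [0.5795, 0.0574, 0.1301]
eef_rot: [0.198, 0.98, 0.0, 0.0]
ft_force: [-0.1, 0.3, -0.4]
width: 0.0409
```

>>> play_rows(
  motion=[
    [-0.049,-0.186,0,0,0,-0.059,0],
    [-0.097,-0.372,0,0,0,-0.118,0],
    [-0.146,-0.558,0,0,0,-0.177,0],
    [-0.146,-0.558,0.15,0,0,-0.177,0],
    [-0.146,-0.558,0.15,0,0,-0.177,0],
  ],
)

```text
time: 58.42
ee_pos: [0.5614, -0.0556, 0.0983]
eef_rot: [0.062, 0.998, 0.0, -0.002]
ft_force: [0.0, 0.5, -0.9]
width: 0.041
```

>>> play_rows(
  motion=[
    [0,0,0,0,0,0,0],
    [0,0,0,0,0,0,0],
  ],
)

```text
time: 58.68
ee_pos: [0.5638, -0.0548, 0.1012]
eef_rot: [0.061, 0.998, 0.0, 0.001]
ft_force: [0.2, -0.3, -1.0]
width: 0.0412
```

```bash
python3 - <<'E'
from h import *
st(); plan([(.5635,-.0555,.056,83,0)])
c=eyes.camera("side"); save(c,"m4",(260,190,400,300),5)
for a in (83,88,93,98,103):
    d=-np.array([np.cos(np.radians(a)),np.sin(np.radians(a)),0])
    p=proj(c,[np.array([.5626,-.0565,.078])+.028*d]); q=proj(c,[np.array([.5626,-.0565,.03])+.026*d])
    print(a,((p-[260,190])*5).round(),((q-[260,190])*5).round())
E
```

```text
t 58.67 pos [ 0.5638 -0.0548  0.1012] F [ 0.2 -0.3 -1. ] w 0.0412 
R [[-0.992, 0.122, 0.002], [0.122, 0.992, 0.0], [-0.002, 0.0, -1.0]] q [ 0.38  0.34 -0.43  1.75  0.16  1.09  1.35]
[[0.001, -0.002, 0.113, 0.0, 0.0, 0.0, 0], [0.001, -0.003, 0.226, 0.0, 0.0, 0.0, 0]]
83 [[331. 370.]] [[333. 466.]]
88 [[338. 368.]] [[339. 465.]]
93 [[345. 367.]] [[345. 464.]]
98 [[352. 365.]] [[351. 462.]]
103 [[358. 362.]] [[357. 460.]]
```

View pics/m4.png

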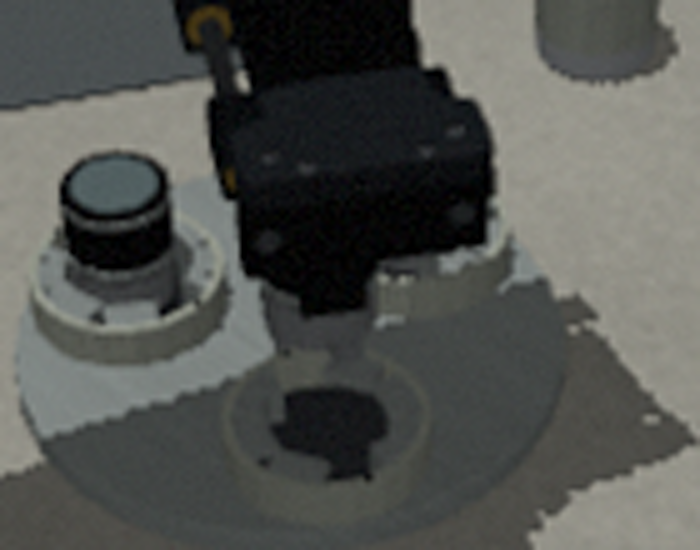

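Mount 3's lens is seated (crop 115,210). Lens A is over mount 1, whose slot is at crop (350,465). The lug is hard to make out in shadow, so I'll go down gently and watch the force.

>>> play_rows(
  motion=[
    [0.001,-0.003,0.1,0,0,0,0],
    [0.001,-0.003,0.2,0,0,0,0],
    [0.001,-0.003,0.225,0,0,0,0],
    [0.001,-0.003,0.24,0,0,0,0],
    [0.001,-0.003,0.245,0,0,0,0],
  ],
)

```text
time: 59.35
ee_pos: [0.5633, -0.056, 0.0517]
eef_rot: [0.062, 0.998, 0.0, 0.0]
ft_force: [-0.8, 0.7, -0.9]
width: 0.0414
```

```bash
python3 - <<'E'
from h import *
print(st()["torque"])
E
```

```text
t 59.35 pos [ 0.5633 -0.056   0.0517] F [-0.8  0.7 -0.9] w 0.0414 
R [[-0.992, 0.123, 0.001], [0.123, 0.992, 0.0], [-0.001, 0.0, -1.0]] q [ 0.37  0.4  -0.42  1.79  0.19  1.    1.32]
[ 0.03359552 -0.01419797 -0.01435973]
```

Free entry with the foot at 27.7 mm, below the mouth. Press down.

>>> play_rows(
  motion=[
    [0,0,0.012,0,0,0,0],
    [0,0,0.024,0,0,0,0],
    [0,0,0.036,0,0,0,0],
    [0,0,0.048,0,0,0,0],
    [0,0,0.055,0,0,0,0],
  ],
)

```text
time: 59.98
ee_pos: [0.563, -0.0561, 0.0402]
eef_rot: [0.062, 0.998, -0.0, 0.0]
ft_force: [0.2, 1.2, 3.8]
width: 0.0412
```

>>> play_rows(
  motion=[
    [0,0,0.006,0,0,0,0],
    [0,0,0.01,0,0,0,0],
    [0,0,0.01,0,0,0,0],
  ],
)

```text
time: 60.35
ee_pos: [0.563, -0.0561, 0.0382]
eef_rot: [0.062, 0.998, 0.0, 0.0]
ft_force: [-1.7, -0.6, 5.7]
width: 0.041
```

```bash
python3 - <<'E'
from h import *
print(st()["torque"])
E
```

```text
t 60.35 pos [ 0.563  -0.0561  0.0382] F [-1.7 -0.6  5.7] w 0.041 
R [[-0.992, 0.123, 0.0], [0.123, 0.992, 0.0], [-0.0, 0.0, -1.0]] q [ 0.37  0.41 -0.42  1.79  0.2   0.97  1.32]
[-0.02859203  0.07441097  0.00996549]
```

>>> play_rows(
  motion=[
    [0,0,-0.004,0,0,0.11,0],
    [0,0,-0.004,0,0,0.22,0],
    [0,0,-0.004,0,0,0.33,0],
    [0,0,-0.004,0,0,0.44,0],
    [0,0,-0.004,0,0,0.55,0],
  ],
)

```text
time: 60.98
ee_pos: [0.5632, -0.0559, 0.0391]
eef_rot: [0.476, 0.879, 0.0, 0.0]
ft_force: [1.6, -0.4, 4.0]
width: 0.0413
```

>>> play_rows(
  motion=[
    [0,0,0,0,0,0.1,0],
    [0,0,0,0,0,0.2,0],
    [0,0,0,0,0,0.3,0],
    [0,0,0,0,0,0.4,0],
    [0,0,0,0,0,0.46,0],
  ],
)

```text
time: 61.6
ee_pos: [0.5632, -0.0558, 0.0391]
eef_rot: [0.756, 0.655, 0.0, 0.0]
ft_force: [0.8, 0.4, 4.0]
width: 0.0413
```

```bash
python3 - <<'E'
from h import *
print(st()["torque"])
E
```

```text
t 61.6 pos [ 0.5632 -0.0558  0.0391] F [0.8 0.4 4. ] w 0.0413 
R [[0.143, 0.99, 0.001], [0.99, -0.143, 0.0], [0.0, 0.001, -1.0]] q [ 0.14  0.38 -0.14  1.81  0.06  0.96 -0.17]
[-0.08001638 -0.06023493  0.08093815]
```

>>> play_rows(
  motion=[
    [0,0,0,0,0,0.035,0],
    [0,0,0,0,0,0.07,0],
    [0,0,0,0,0,0.07,0],
  ],
)

```text
time: 61.98
ee_pos: [0.5631, -0.0564, 0.0391]
eef_rot: [0.789, 0.614, 0.0, 0.001]
ft_force: [0.1, -2.9, 5.0]
width: 0.0413
```

```bash
python3 - <<'E'
from h import *
print(st()["torque"])
E
```

```text
t 61.98 pos [ 0.5631 -0.0564  0.0391] F [ 0.1 -2.9  5. ] w 0.0413 
R [[0.245, 0.969, 0.001], [0.969, -0.245, -0.001], [-0.001, 0.001, -1.0]] q [ 0.12  0.38 -0.12  1.81  0.06  0.96 -0.27]
[-0.73840724 -0.07802835  0.84754645]
```

Stop reached at 0.85 N·m. Let it rise and pull-test.

>>> play_rows(
  motion=[
    [0,0,-0.01,0,0,-0.02,0],
    [0,0,-0.02,0,0,-0.04,0],
    [0,0,-0.03,0,0,-0.05,0],
    [0,0,-0.038,0,0,-0.05,0],
    [0,0,-0.038,0,0,-0.05,0],
  ],
)

```text
time: 62.6
ee_pos: [0.5629, -0.0558, 0.0447]
eef_rot: [0.765, 0.644, 0.0, -0.0]
ft_force: [12.5, -0.4, -19.5]
width: 0.0415
```

```bash
python3 - <<'E'
from h import *
print(st()["torque"])
E
```

```text
t 62.6 pos [ 0.5629 -0.0558  0.0447] F [ 12.5  -0.4 -19.5] w 0.0415 
R [[0.169, 0.986, 0.0], [0.986, -0.169, 0.001], [0.001, 0.0, -1.0]] q [ 0.14  0.37 -0.14  1.8   0.06  0.97 -0.2 ]
[-0.32430172 -2.79945798 -0.11514383]
```

Held against 20 N. Release and retreat.

>>> play_rows(
  motion=[
    [0,0,0.01,0,0,0,0],
    [0,0,0.01,0,0,0,0],
    [0,0,0.01,0,0,0,65],
    [0,0,0.01,0,0,0,65],
    [0,0,0.01,0,0,0,65],
  ],
)

```text
time: 63.22
ee_pos: [0.5624, -0.056, 0.0443]
eef_rot: [0.765, 0.644, -0.0, -0.0]
ft_force: [-0.0, -0.0, -0.4]
width: 0.0549
```

>>> play_rows(
  motion=[
    [0,0,-0.1,0,0,0,65],
    [0,0,-0.25,0,0,0,65],
    [0,0,-0.4,0,0,0,65],
    [0,0,-0.55,0,0,0,65],
    [0,0,-0.7,0,0,0,65],
  ],
)

```text
time: 63.85
ee_pos: [0.5625, -0.0561, 0.1854]
eef_rot: [0.765, 0.644, -0.0, -0.0]
ft_force: [0.0, 0.7, 0.0]
width: 0.0566
```

```bash
python3 - <<'E'
from h import *
st(); plan([(.36,.36,.22,60,65)])
E
```

```text
t 63.85 pos [ 0.5625 -0.0561  0.1854] F [0.  0.7 0. ] w 0.0566 
R [[0.17, 0.985, -0.0], [0.985, -0.17, 0.0], [0.0, -0.0, -1.0]] q [ 0.14  0.23 -0.14  1.67  0.03  1.25 -0.18]
[[0.157, -0.113, -0.014, 0.0, 0.0, -0.065, 65], [0.313, -0.225, -0.029, 0.0, 0.0, -0.129, 65], [0.47, -0.338, -0.043, 0.0, 0.0, -0.194, 65], [0.626, -0.45, -0.058, 0.0, 0.0, -0.258, 65], [0.783, -0.563, -0.072, 0.0, 0.0, -0.323, 65]]
[[0.192, -0.022, -0.014, 0.0, 0.0, -0.065, 65], [0.383, -0.045, -0.029, 0.0, 0.0, -0.129, 65], [0.575, -0.067, -0.043, 0.0, 0.0, -0.194, 65], [0.766, -0.089, -0.058, 0.0, 0.0, -0.258, 65], [0.958, -0.112, -0.072, 0.0, 0.0, -0.323, 65]]
[[0.178, 0.074, -0.014, 0.0, 0.0, -0.065, 65], [0.356, 0.147, -0.029, 0.0, 0.0, -0.129, 65]]
```

>>> play_rows(
  motion=[
    [0.157,-0.113,-0.014,0,0,-0.065,65],
    [0.313,-0.225,-0.029,0,0,-0.129,65],
    [0.47,-0.338,-0.043,0,0,-0.194,65],
    [0.626,-0.45,-0.058,0,0,-0.258,65],
    [0.783,-0.563,-0.072,0,0,-0.323,65],
  ],
)

```text
time: 64.47
ee_pos: [0.4768, 0.1197, 0.1987]
eef_rot: [0.576, 0.818, -0.0, -0.0]
ft_force: [-0.2, -0.8, -0.1]
width: 0.0567
```

>>> play_rows(
  motion=[
    [0.192,-0.022,-0.014,0,0,-0.065,65],
    [0.383,-0.045,-0.029,0,0,-0.129,65],
    [0.575,-0.067,-0.043,0,0,-0.194,65],
    [0.766,-0.089,-0.058,0,0,-0.258,65],
    [0.958,-0.112,-0.072,0,0,-0.323,65],
  ],
)

```text
time: 65.1
ee_pos: [0.392, 0.2926, 0.2132]
eef_rot: [0.352, 0.936, -0.0, 0.0]
ft_force: [0.7, 0.7, -0.1]
width: 0.0568
```

>>> play_rows(
  motion=[
    [0.178,0.074,-0.014,0,0,-0.065,65],
    [0.3,0.12,-0.029,0,0,-0.129,65],
    [0.3,0.12,-0.029,0,0,-0.129,65],
  ],
)

```text
time: 65.47
ee_pos: [0.3624, 0.351, 0.2191]
eef_rot: [0.255, 0.967, 0.0, -0.0]
ft_force: [0.2, -0.6, 0.7]
width: 0.0568
```

```bash
python3 - <<'E'
from ang import *
st()
a=eyes.camera("top"); b=eyes.camera("side")
def z(c,x0,y0,w,h,s): return cv2.resize(c["image"][y0:y0+h,x0:x0+w],(int(w*s),int(h*s)),interpolation=cv2.INTER_CUBIC)
im=np.zeros((600,800,3),np.uint8)
im[:360,:360]=z(a,255,183,120,120,3)
im[:300,365:800]=z(b,250,205,145,100,3)
im[365:600,:376]=z(a,370,180,160,100,2.35)[:235]
im[305:600,380:800]=z(b,235,320,245,160,1.714)[:295,:420] if 0 else np.pad(z(b,235,320,245,160,1.714),((0,40),(0,10),(0,0)))[:295,:420]
cv2.imwrite("pics/fin.png",im[:,:,::-1])
for c in (a,b):
    for l,zz in (("cover",.003),("nut",.007),("lens1",.0205),("petri",0),("screwdriver",0),("cleaner",0)):
        print(l,[(round(d["p"],2),np.round(atz(c,d["xy"],zz)[:2],3).tolist()) for d in eyes.landmark_of(c,l)])
E
```

```text
t 65.47 pos [0.3624 0.351  0.2191] F [ 0.2 -0.6  0.7] w 0.0568 
R [[-0.869, 0.494, -0.0], [0.494, 0.869, 0.0], [0.001, 0.0, -1.0]] q [-0.3   0.11 -0.6   1.75  0.06  1.3   0.15]
cover [(0.89, [0.56, -0.312])]
nut [(0.82, [0.417, -0.292])]
lens1 [(0.74, [0.515, 0.052]), (0.65, [0.556, -0.057])]
petri [(0.81, [0.777, -0.032]), (0.74, [0.518, 0.05]), (0.19, [0.561, -0.054])]
screwdriver [(0.58, [0.747, -0.15])]
cleaner [(0.75, [0.748, 0.155]), (0.19, [0.513, 0.051])]
cover [(0.79, [0.565, -0.315]), (0.54, [0.638, 0.051])]
nut [(0.91, [0.416, -0.294])]
lens1 [(0.78, [0.629, 0.031]), (0.77, [0.566, -0.048]), (0.63, [0.512, 0.048])]
petri [(0.79, [0.779, -0.029])]
screwdriver [(0.65, [0.755, -0.157])]
cleaner [(0.74, [0.571, -0.314]), (0.72, [0.559, 0.298]), (0.61, [0.755, 0.153])]
```

View pics/fin.png

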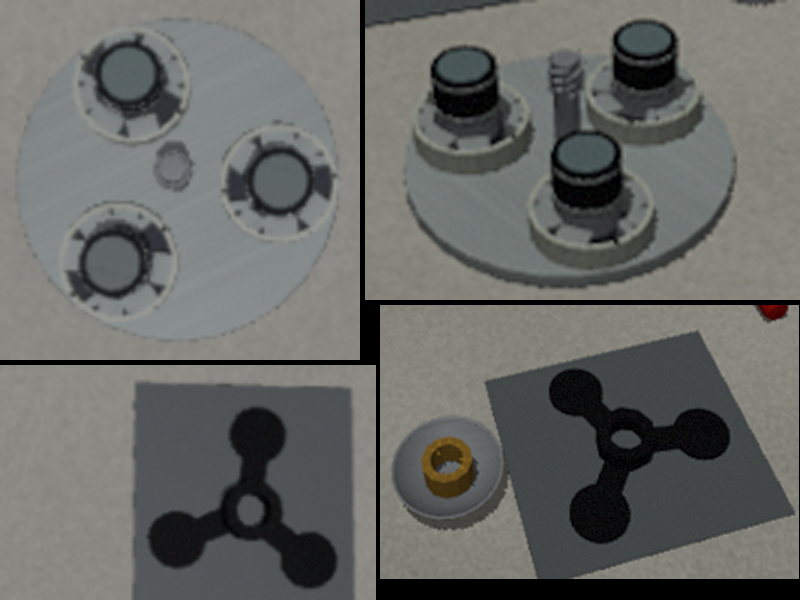

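The final composite shows all three lenses upright in their mounts with the slots empty, so the lugs are turned under the roof. The cover lies hub up at the mat's centre (crop 250,510) and the nut is in the dish (crop 447,467).

```bash
python3 -c "
from bench import job
print(job.close_job())"
```

```text
the job is handed in; nothing more can be done
None
```

The lens carrier is ready and the job is handed in, at about 65 s of robot time. The hand-in gives no verdict.

- **Nut:** I unscrewed it through about 350° and left it in the steel dish.
- **Cover:** It lies hub up, within a few millimetres of the middle of the empty mat.
- **Lenses:** All three lenses were present, and each one is pressed, turned and locked in its own mount. Each held against an upward pull of 19–25 N, at about 9–10 mm below the mouth (9.5 mm when locked).

**Mount 2:** the first lens did not drop straight in; it met about 13 N. It went in after I moved it a few millimetres and turned it slightly. The other two entered freely.

**Last checks:** The last pictures show the lenses upright with the slots empty, and the bottle, glass dish and screwdriver within about 1 cm of their first readings. That is no more than the readings themselves differ. The networks disagreed in places: the top view found two of the three lenses and gave a few false labels, but the side view found all three.

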